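# Clip a probe guide onto the dip tank and hold the probe centred in it

### The arm

A 6-joint arm with a two-finger parallel gripper is mounted at the origin on a cart in front of the work surface, level with it; the furniture and walls round the work are solid. World frame = base frame: x ahead of the robot, y to its left, z up, the work surface at z = 0. Lengths are in m, angles in rad, forces in N, time in s.
With the tool pointing down it reaches from about 0.275 to 0.75 m from the base axis. Payload 10.2 kg.
Tool frame: the origin (TCP) lies midway between the tips of the shut fingers; the grasp point (between the pads) lies 19 mm behind it (grip_point_offset is the distance from the TCP to the grasp point, in m); z points along the fingers, y is the direction in which the jaws open and shut (so a half turn about z gives the same grasp; the last joint's range is limited). The gripper opens to 85 mm and grips with 20 to 120 N. Pads are 22 mm wide; open, the fingers measure 114 mm over their backs; the gripper's body (76 mm by 85 mm) begins 54 mm behind the grasp point. The pads swing forward as they close: fully open they stand 13 mm farther back than shut.
Start: joints at [-1.372, 0.313, 1.498, -0, 1.331, -0.223], TCP at [0.215, -0.479, 0.231] pointing down, gripper open.
Joint ranges: [-2.94, 2.94], [-0.97, 2.17], [0.19, 2.56], [-1.23, 4.37], [0.02, 3.11], [-2.88, 2.88]. Speed limits (rad/s): [2.39, 2.39, 3.01, 3.14, 3.14, 3.14].

### API

Orientations are given as a unit quaternion [w, x, y, z].
In Python, from workcell import * gives the robot as it stands.
- The arm moves only by the tool arm_command, never from a script. Its argument "steps" is text: rows parted by semicolons, each of 7 numbers parted by spaces: the gripper's target within -1 to 1 (shut at 1, half-way at 0, fully open at -1), then the shift along the tool's x, y, z in m, then the turn, a rotation vector about the tool's x, y, z in rad. A call has 1 to 8 rows; each row is the pose to reach, as a shift and turn from the pose measured when the call began, along the tool's axes at that moment; what a row does not reach only later rows make up. A row lasts 1/8 s, in which the tool goes at most 62.5 mm and 10.7 degrees, less where a joint would pass 70% of its speed; a pose out of reach is approached as far as the arm can. A call with a gripper value outside its range is refused whole. The fingers move at their own pace and stop on an object; "squeeze" is the grip in N (left out, the last holds). Time passes only in rows, so rows that repeat a pose let the fingers close. It gives the time, the measured TCP pose, the force and the opening at its end, in the units of the state.
- state(): the state, without advancing time (a new reading comes with each control period).
- camera(name): name is "side" or "top"; returns a dict with "pixels" (400x640x3 uint8, blue, green, red), "mtx" (3x3 intrinsics, pixels), "cam_to_world" (4x4, takes a point from camera to world coordinates). Camera axes: x right, y down, z forward; pixel columns grow to the right and rows downward; lengths in m; the calibration is good to about 2 mm. A picture is of the moment at which its call begins. There is no depth.
- job_done(): hands the job in, once; it reports no verdict.
Trained networks look in a picture, given as the dict that the camera call returned (one of the last four; its "shot" number tells which), for a name from the list of things; names that differ only in an ending like _2 or _b are one class to them, and where a whole thing is asked for, a point or a joint stands for the part that bears it (a point fixed in the world has none). Each returns a list of dicts, best first, with "confidence" (0 to 1); they miss things now and then, are a little off and sometimes report something else, mostly with a low value. They report only what shows in the picture. A call takes as long as a camera call. They do not tell look-alikes from the thing itself.
- spot_in(picture, label): "bbox" ([left, top, right, bottom] as shares, 0 to 1, of the picture: columns of its width, rows of its height, round what is visible of it).
- pinpoint(picture, label): "position" ([column, row] as shares, 0 to 1, of the picture: columns of its width, rows of its height: a listed point, or the origin of a listed thing).
The state is a dict: "clock": time; "joint_positions": joint angles; "dq": joint speeds; "effort": joint torques, N m; "eef_pos": TCP position; "tcp_rot": TCP orientation; "contact_force": force on the tool from outside, world axes, zero at the start; "wrist_torque": the same for the moment, N m; "gripper_width": opening from 0.0 (shut) to 1.0 (fully open).
Only numpy, scipy, OpenCV 4.12 (cv2) and the standard library are available. Lean on these libraries where they do the work, as an engineer would, in place of code of your own. Each camera call takes 0.05 s, during which the arm holds its last target.

### The job

Squeeze the sprung clip off its stand and let it grip the tank's near wall, about the middle of that wall, seated down on the edge with its guide ring inside the tank. Then take the probe from its stand and lower it upright through the ring, never touching ring or tank with it, until the dark band on its stem is level with the ring's top. Finish holding the probe there, still and centred in the ring; leave the other things on the bench alone.

Things in the scene. Friction and masses are not known exactly. Their poses are not given: they have to be found in the camera images.
- clip: Sprung steel clip with guide ring, 80 g. Origin: underside of its seat, where the middle of a 4 mm wall's top edge rests; z up, y along the wall, x across it to the ring. Jaws to z = -24 mm, flared feet to -35; seat 5 mm thick; a 12 mm wide arm (z -2 to 4) carries the ring. At the start it grips the stand's plate. Let go, it grips the wall between its jaws.
- clip_grip (a point): Where to squeeze: 34 mm above the clip's origin, between two upright flat grips (22 mm wide along y, up to z = 48 mm), pinched along x. Outer faces at rest: fixed ring-side grip x = +12 mm; lever x = -21 (-25 at its top). Squeezed home both are upright at +12 and -12, centred on the wall. Takes 7 to 12 N, held to stay open. Axes as the clip's.
- clip_lever (a joint): The clip's lever, rad: 0 gripping a 4 mm wall, -0.12 shut on nothing, 0.35 squeezed home; then the jaw is open (clip frame) from the fixed jaw's face at x = +2 mm to x = -7 near the seat and -12 at z = -20. It opens only on the -x side, so come down with the clip 2 to 4 mm too far towards the ring side to clear the wall with both jaws; let go, it pulls itself onto the wall.
- guide_hole (a point): Centre of the ring's top face: 50 mm from the clip's origin along its x and 4 mm up. Ring: bore 22 mm, outside 32 mm, 8 mm high (4 mm below to 4 mm above the wall's edge). Axes as the clip's.
- clip_stand: Fixed stand, a 90 x 80 x 6 mm base with an upright 4 mm thick plate (70 mm wide along its y, top edge at z = 70 mm) on which the clip sits at the start, ring towards the stand's +x. Origin: under its centre, on the bench; x across the plate.
- tank: Fixed open steel tank, empty, outside 158 (x) x 190 (y) x 90 mm high, walls 4 mm, inner floor at 4 mm. Origin: under its centre, on the bench. Near wall: centre plane at x = -77 mm in its frame; ring inside means the clip's x along the tank's x.
- probe: Probe rod, 70 g. Origin: its tip; z along the rod to the head. Steel stem 8 mm thick, from the tip to z = 115; round flange 20 mm across at 115 to 119; round grey head 18 mm across from 119 to 175 mm; stub to 183 mm. Grip the head near z = 150. At the start it hangs upright in its stand on its flange, tip 10 mm above the bench.
- probe_mark (a point): Dark band (9 mm across, 3 mm high) on the probe's stem, its middle 50 mm above the tip.
- probe_stand: Fixed stand, base 70 x 80 mm, top plate 44 x 60 mm at z = 118 to 125 mm with a 13 mm through hole at its centre, in which the probe hangs. Origin: under its centre, on the bench.
- petri: Bystander, not to be disturbed: closed petri dish, 60 mm across, 14 high mm. Origin under its centre.
- tape: Bystander, not to be disturbed: roll of tape lying flat, 66 mm across, 19 high mm. Origin under its centre.
- open_jar: Bystander, not to be disturbed: small open sample jar, 38 mm across, 50 high mm. Origin under its centre.
- dropper: Bystander, not to be disturbed: dropper bottle, 36 mm across, 93 high mm. Origin under its centre.
- bulb: Bystander, not to be disturbed: rubber pipette bulb, 50 x 75 x 50 mm. Origin under its centre.
- lid: Bystander, not to be disturbed: loose screw lid of a jar, 41 mm across, 12 high mm. Origin under its centre.
There are look-alikes about, which are no part of the job. There is more than one size of the probe; the one meant has the size given above.

How it is judged:
By the outcome, as a careful person would: the job done as asked, in the order asked, and still so for the second after the job is handed in, while the arm keeps its last pose, push and grip.
It also fails if it takes over 58 s, if anything falls off the work surface, if the arm or the gripper's body presses on something with over 40 N, if the wrist force passes 120 N, or if a joint passes its speed limit or range.

## Working session

There is one attempt and no reset: what is moved stays moved. The work goes in short steps, Python scripts to look and compute and a tool call to move; the robot and the scene stay as the last step left them, time stands still between calls to the robot, and variables do not carry over. Pictures are saved under pics/ and viewed, and the job is handed in when it is done.

Besides the shell and the picture viewer there is one more tool, called after ">>>" by a JSON object that holds its "op" and its "data". arm_command: Moves the arm, as the interface text tells. Its arguments: {"type":"object","properties":{"steps":{"type":"string"},"squeeze":{"type":"number"}},"required":["steps"]}

```bash
ls; mkdir -p pics
python3 - <<'E'
from workcell import *
import cv2
s=state(); print(s)
for n in("side","top"):
    c=camera(n); cv2.imwrite(f"pics/{n}0.png",c["pixels"]); print(n,c["mtx"].tolist(),c["cam_to_world"].tolist())
    for l in ["clip","clip_grip","guide_hole","clip_stand","tank","probe","probe_mark","probe_stand"]:
        for f in(spot_in,pinpoint):
            r=f(c,l)
            for d in r[:4]:
                v=d.get("bbox",d.get("position"))
                print(l,f.__name__,[round(x*(640 if i%2==0 else 400),1) for i,x in enumerate(v)],round(d["confidence"],2))
print(state()["clock"])
E
```

```text
pics
{'clock': 0.0, 'joint_positions': array([-1.37234403e+00,  3.13483759e-01,  1.49844468e+00,  1.64691311e-05,
        1.33097367e+00, -2.23366066e-01]), 'dq': array([-0.00088955,  0.00019295,  0.00011296, -0.00148704,  0.00088221,
        0.00023361]), 'effort': array([-5.78218878e-04, -4.12265396e+01, -2.59742063e+01, -1.93321243e-04,
        4.13801288e-03, -2.55859402e-05]), 'eef_pos': array([ 0.2149037 , -0.47872484,  0.23071493]), 'tcp_rot': array([-6.54575651e-04,  9.77841184e-01,  2.09347058e-01,  1.61526269e-05]), 'contact_force': array([-0.17491972,  0.52431596,  0.58712004]), 'wrist_torque': array([-0.00087835, -0.00060605, -0.05569394]), 'gripper_width': 0.9981165453832712}
side [[404.00032280291117, 0.0, 317.33528419662633], [0.0, 404.00032280291117, 207.51292429732976], [0.0, 0.0, 1.0]] [[0.9008492824413803, -0.14703233789880965, 0.40847528926100385, 0.038004507627781056], [-0.43409839795732175, -0.29337537647792056, 0.851756696109473, -0.8976714816477861], [-0.005399186581067251, -0.9446228771782149, -0.32811349971589737, 0.4702486474641392], [0.0, 0.0, 0.0, 1.0]]
c
[... 1359 characters left out ...]
68.5, 210.9, 189.6, 234.4] 0.38
guide_hole call [237.5, 182.2, 266.4, 212.8] 0.23
guide_hole call [246.3, 179.8] 0.51
clip_stand call [235.9, 180.0, 266.4, 214.8] 0.69
clip_stand call [252.0, 195.0] 0.92
clip_stand call [436.6, 206.1] 0.19
tank call [310.5, 146.6, 390.2, 215.9] 0.83
tank call [235.9, 180.4, 265.7, 212.0] 0.66
tank call [345.7, 185.0] 0.89
probe call [243.8, 183.8, 248.6, 202.7] 0.7
probe call [463.5, 193.4, 508.0, 203.9] 0.51
probe call [461.4, 201.8] 0.65
probe call [434.0, 208.5] 0.41
probe_mark call [468.0, 194.1, 504.2, 208.4] 0.74
probe_mark call [446.4, 200.7, 456.2, 209.1] 0.46
probe_stand call [420.6, 196.7, 461.2, 221.0] 0.71
probe_stand call [248.8, 192.8] 0.39
1.7
```

Run:
```python
import cv2
a=cv2.imread("pics/top0.png");b=cv2.imread("pics/side0.png")
cv2.imwrite("pics/top0c.png",cv2.resize(a[120:280,150:530],None,fx=2.1,fy=2.1,interpolation=3))
cv2.imwrite("pics/side0c.png",cv2.resize(b[160:360,200:480],None,fx=2.8,fy=2.8,interpolation=3))
```

```text
(no output)
```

View pics/top0.png

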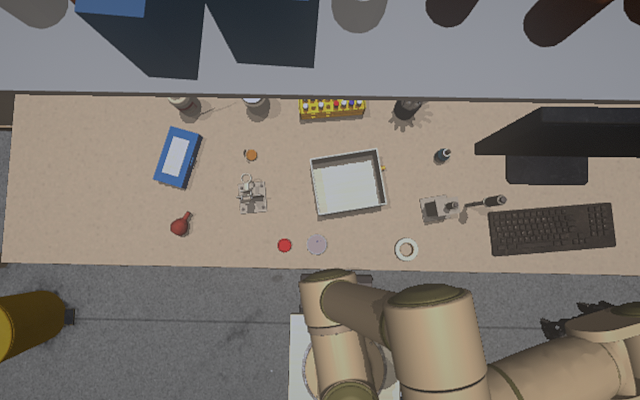

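View pics/side0.png

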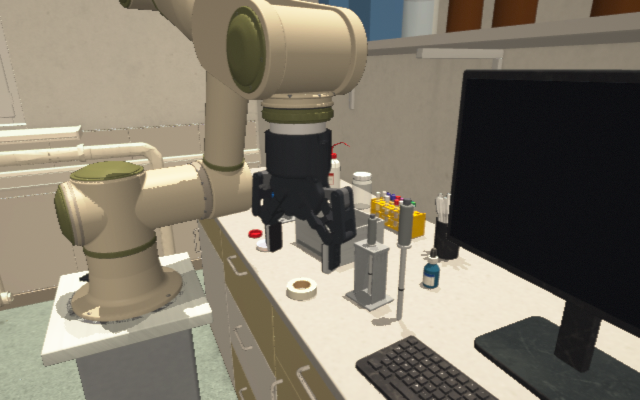

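```bash
sleep 0
```

```text
(no output)
```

View pics/top0c.png

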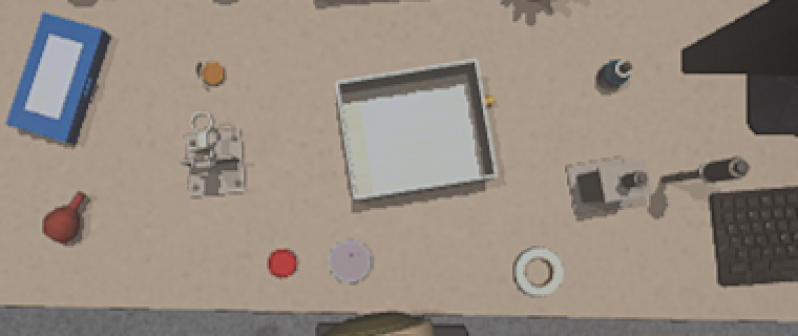

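View pics/side0c.png

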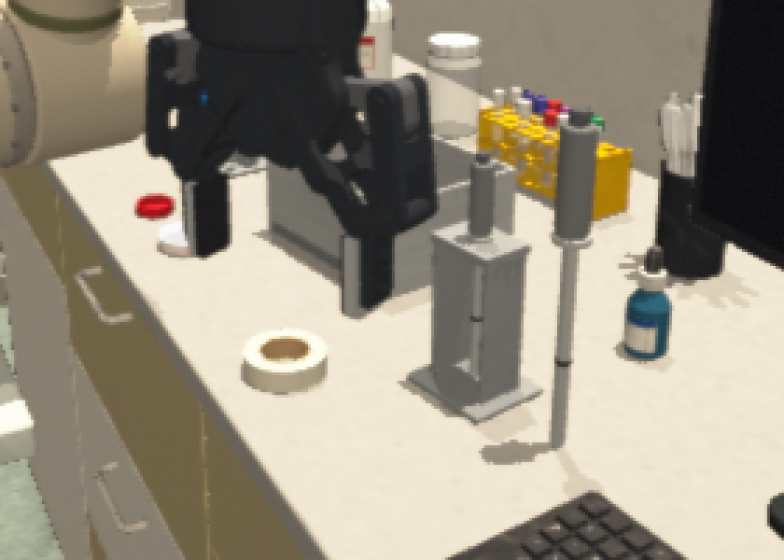

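Run:
```python
import cv2,numpy as np
a=cv2.imread("pics/top0.png");b=cv2.imread("pics/side0.png")
c1=cv2.resize(a[165:225,225:280],None,fx=7,fy=7,interpolation=2)
c2=cv2.resize(a[180:240,410:515],None,fx=7,fy=7,interpolation=2)[:420,:]
cv2.imwrite("pics/z1.png",c1); cv2.imwrite("pics/z2.png",c2)
cv2.imwrite("pics/z3.png",cv2.resize(b[190:325,340:420],None,fx=4.4,fy=4.4,interpolation=2))
```

```text
(no output)
```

View pics/z1.png

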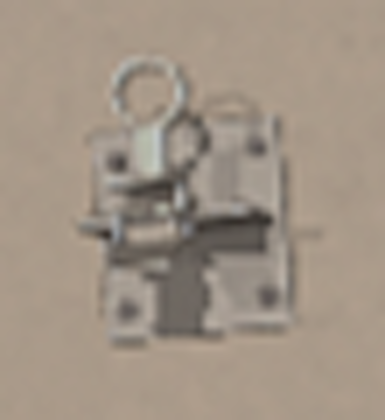

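View pics/z2.png

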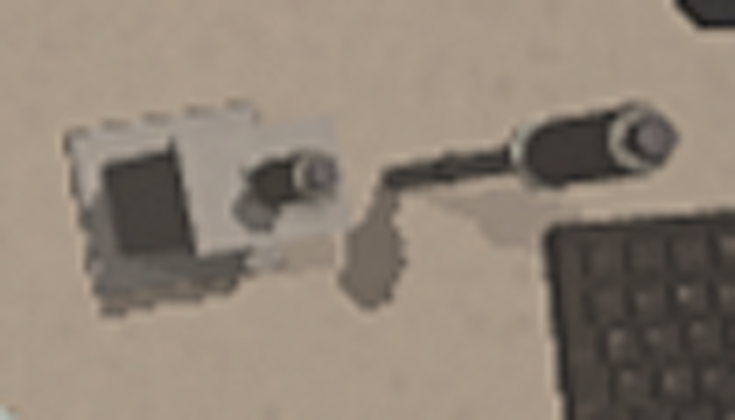

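View pics/z3.png

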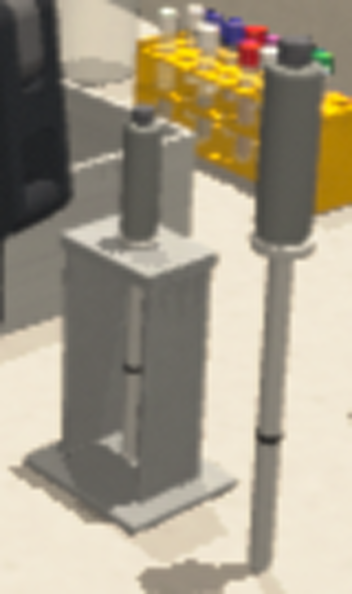

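```bash
cat > h.py <<'E'
from workcell import *
import numpy as np, cv2
from scipy.spatial.transform import Rotation as R
def Rq(q): return R.from_quat([q[1],q[2],q[3],q[0]])
def proj(c,P):
    M=np.linalg.inv(c["cam_to_world"]); P=np.atleast_2d(P); p=P@M[:3,:3].T+M[:3,3]
    k=c["mtx"]; return np.c_[k[0,0]*p[:,0]/p[:,2]+k[0,2],k[1,1]*p[:,1]/p[:,2]+k[1,2]]
def atz(c,uv,z):
    u,v=uv;k=c["mtx"];T=np.array(c["cam_to_world"])
    d=T[:3,:3]@np.array([(u-k[0,2])/k[0,0],(v-k[1,2])/k[1,1],1]);o=T[:3,3]
    return o+d*(z-o[2])/d[2]
def goal(p,yaw=None):
    """target TCP world pos, tool x yaw deg (tool down) -> shift & rotvec in tool axes"""
    s=state();r=Rq(s["tcp_rot"]);d=r.inv().apply(np.array(p)-s["eef_pos"])
    out=list(d)
    if yaw is not None:
        t=np.radians(yaw);X=[np.cos(t),np.sin(t),0];Y=[np.sin(t),-np.cos(t),0];Z=[0,0,-1]
        rt=R.from_matrix(np.array([X,Y,Z]).T)
        out+=list((r.inv()*rt).as_rotvec())
    print("clock",round(s["clock"],2),"pos",s["eef_pos"].round(4),"goal",np.round(out,4))
def cams():
    import pickle
    o={}
    for n in("side","top"):
        o[n]=camera(n)
    pickle.dump(o,open("cams.pkl","wb"));return o
E
python3 - <<'E'
from h import *
goal([.38,-.1,.28],57)
goal([.25,.36,.26],90)
import pickle
c=cams()
for n in [(250,197)]: print(atz(c["top"],n,.07))
print(atz(c["top"],(345,185),0),atz(c["top"],(443,206),.12))
for p in [(.41,.27,.07)]: print(proj(c["side"],p))
E
```

```text
clock 1.7 pos [ 0.2149 -0.479   0.2313] goal [ 3.058e-01 -2.782e-01 -4.870e-02 -0.000e+00  1.000e-04 -5.730e-01]
clock 1.7 pos [ 0.2149 -0.479   0.2313] goal [ 3.755e-01 -7.511e-01 -2.870e-02 -0.000e+00  1.000e-04 -1.149e+00]
[0.48348327 0.2736747  0.07      ]
[0.52971223 0.00473959 0.        ] [ 0.46525559 -0.25014881  0.12      ]
[[263.7115608 201.4498688]]
```

>>> {"op": "arm_command", "data": {"steps": "-1 0.05 -0.045 -0.008 0 0 -0.1; -1 0.1 -0.09 -0.016 0 0 -0.2; -1 0.15 -0.135 -0.024 0 0 -0.3; -1 0.2 -0.18 -0.032 0 0 -0.4; -1 0.25 -0.225 -0.04 0 0 -0.5; -1 0.3 -0.275 -0.048 0 0 -0.57; -1 0.31 -0.33 -0.048 0 0 -0.65; -1 0.32 -0.39 -0.048 0 0 -0.72"}}

```text
clock: 2.8
eef_pos: [0.3511, -0.0117, 0.2792]
tcp_rot: [0.0, 0.841, 0.541, 0.0]
contact_force: [1.0, 0.8, 0.0]
gripper_width: 1.002
```

Run:
```python
from h import *
goal([.25,.33,.26],90)
```

```text
clock 2.8 pos [ 0.3511 -0.0117  0.2792] goal [ 2.693e-01 -2.334e-01  1.910e-02  7.000e-04 -1.000e-04 -4.265e-01]
```

>>> {"op": "arm_command", "data": {"steps": "-1 0.045 -0.039 0.003 0 0 -0.07; -1 0.09 -0.078 0.006 0 0 -0.14; -1 0.135 -0.117 0.01 0 0 -0.21; -1 0.18 -0.156 0.013 0 0 -0.28; -1 0.225 -0.195 0.016 0 0 -0.36; -1 0.269 -0.233 0.019 0 0 -0.427; -1 0.269 -0.233 0.019 0 0 -0.427"}}

```text
clock: 3.68
eef_pos: [0.2485, 0.332, 0.2597]
tcp_rot: [-0.0, 0.705, 0.71, -0.0]
contact_force: [-0.5, -0.9, -0.5]
gripper_width: 1.0
```

Run:
```python
from h import *
c=cams()
S=c["side"]["pixels"];T=c["top"]["pixels"]
cv2.imwrite("pics/s1.png",S);cv2.imwrite("pics/t1.png",T)
cv2.imwrite("pics/s1c.png",cv2.resize(S[170:310,220:420],None,fx=4,fy=4,interpolation=2))
cv2.imwrite("pics/t1c.png",cv2.resize(T[140:225,230:400],None,fx=4.7,fy=4.7,interpolation=2))
```

```text
(no output)
```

View pics/s1c.png

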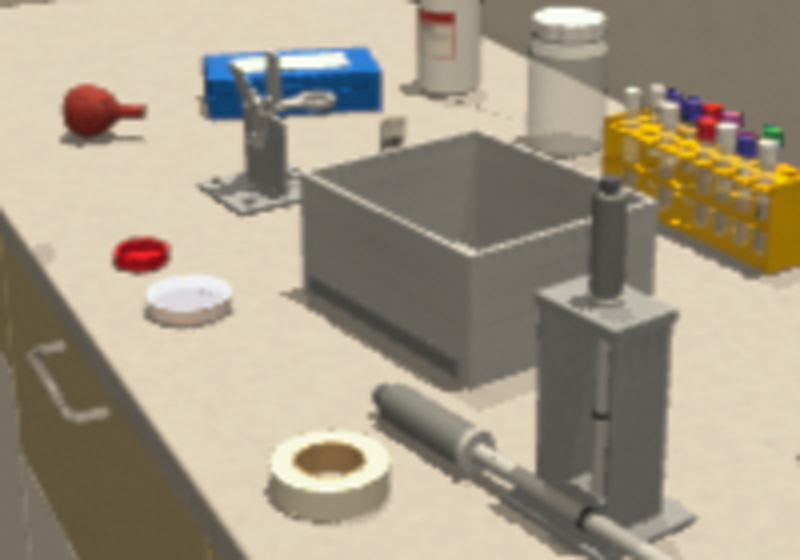

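View pics/t1c.png

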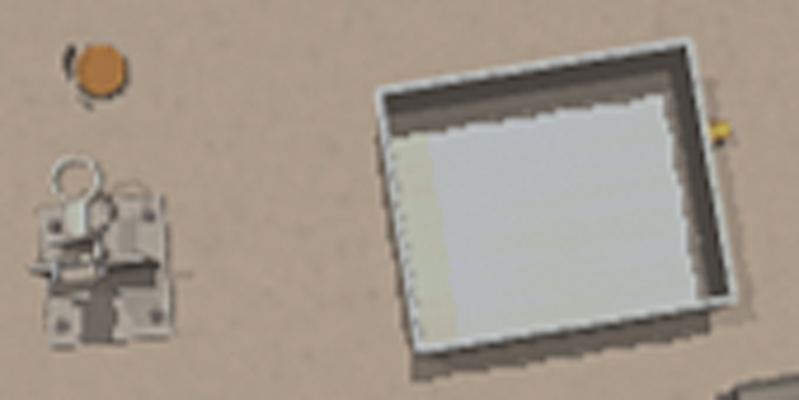

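Run:
```python
import cv2
S=cv2.imread("pics/s1.png");T=cv2.imread("pics/t1.png")
cv2.imwrite("pics/s1d.png",cv2.resize(S[200:340,300:460],None,fx=4,fy=4,interpolation=2))
cv2.imwrite("pics/t1d.png",cv2.resize(T[170:270,360:520],None,fx=4.7,fy=4.7,interpolation=2))
```

```text
(no output)
```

View pics/s1d.png

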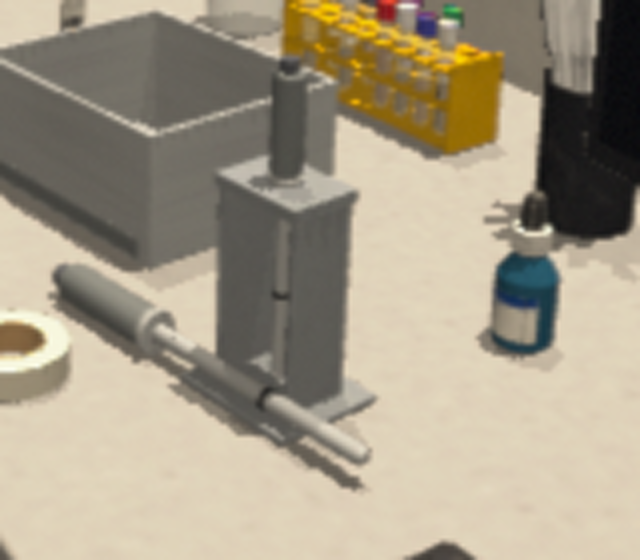

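View pics/t1d.png

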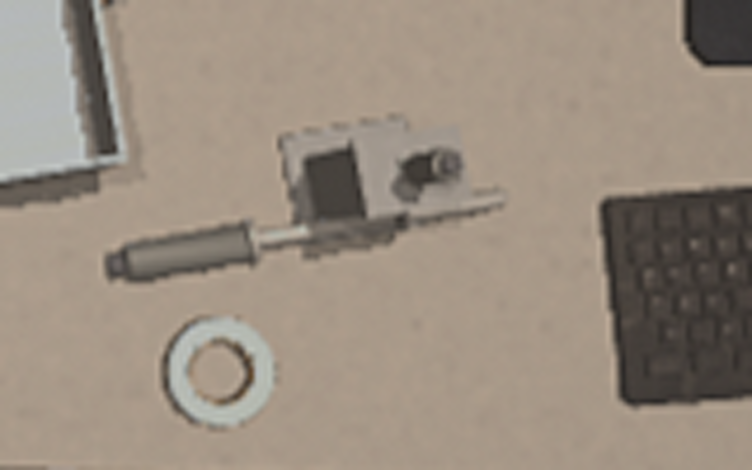

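View pics/t1.png

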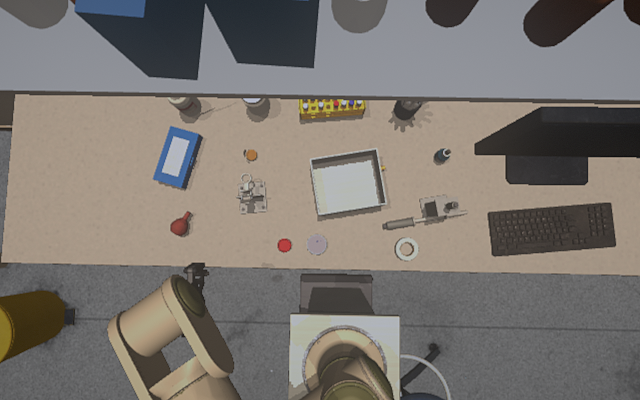

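```bash
cat > fit.py <<'E'
from h import *
import pickle
from scipy.optimize import minimize
from scipy.ndimage import map_coordinates
def gm(c,s=0.8):
    g=cv2.GaussianBlur(c["pixels"].astype(np.float32),(0,0),s)
    gx=cv2.Sobel(g,cv2.CV_32F,1,0,ksize=3);gy=cv2.Sobel(g,cv2.CV_32F,0,1,ksize=3)
    m=np.sqrt((gx**2+gy**2).sum(2)); return np.minimum(m,np.percentile(m,97))
def seg(a,b,n=60):
    t=np.linspace(0,1,n)[:,None]; return np.array(a)*(1-t)+np.array(b)*t
def rect(x0,x1,y0,y1,z):
    P=[(x0,y0,z),(x1,y0,z),(x1,y1,z),(x0,y1,z)]
    return [seg(P[i],P[(i+1)%4]) for i in range(4)]
def circ(cx,cy,r,z):
    t=np.linspace(0,2*np.pi,80); return [np.c_[cx+r*np.cos(t),cy+r*np.sin(t),0*t+z]]
def pose(P,q):
    c,s=np.cos(q[2]),np.sin(q[2]); return np.c_[q[0]+c*P[:,0]-s*P[:,1],q[1]+s*P[:,0]+c*P[:,1],P[:,2]+(q[3] if len(q)>3 else 0)]
def fit(edges,q0,cs,rng=(.012,.012,.1),off=None):
    """edges: dict camname->points; returns best (x,y,yaw)"""
    G={n:gm(cs[n]) for n in edges}
    def f(q):
        v=0
        for n,P in edges.items():
            uv=proj(cs[n],pose(P,q)); v-=map_coordinates(G[n],[uv[:,1],uv[:,0]],order=1,mode='nearest').mean()
        return v
    best=None
    for d in np.linspace(-rng[0],rng[0],9):
        for e in np.linspace(-rng[1],rng[1],9):
            for a in np.linspace(-rng[2],rng[2],9):
                q=np.array(q0)+[d,e,a]; v=f(q)
                if best is None or v<best[0]: best=(v,q)
    S=np.array([best[1]]*4); S[1,0]+=.002;S[2,1]+=.002;S[3,2]+=.02
    r=minimize(f,best[1],method='Nelder-Mead',options=dict(initial_simplex=S,xatol=1e-5,fatol=1e-4))
    return r.x,r.fun
def draw(c,edges,q,name,box,k):
    x0,y0,x1,y1=box
    im=cv2.resize(c["pixels"][y0:y1,x0:x1],None,fx=k,fy=k,interpolation=2)
    for p in proj(c,pose(edges,q)):
        cv2.circle(im,(int((p[0]-x0+.5)*k),int((p[1]-y0+.5)*k)),1,(0,0,255),-1)
    cv2.imwrite(name,im)
E
python3 - <<'E'
from fit import *
cs=pickle.load(open("cams.pkl","rb"))
tank=np.vstack(rect(-.079,.079,-.095,.095,.09)+rect(-.075,.075,-.091,.091,.09))
q0=[.53,.005,np.radians(8)]
qt,f=fit({"top":tank,"side":tank},q0,cs); print("tank both",qt.round(4),f)
print("top",*[x for x in fit({"top":tank},qt,cs,(.006,.006,.05))]);print("side",*[x for x in fit({"side":tank},qt,cs,(.006,.006,.05))])
draw(cs["top"],tank,qt,"pics/f1.png",(290,130,410,230),6)
draw(cs["side"],tank,qt,"pics/f2.png",(280,190,400,290),6)
cst=np.vstack(rect(-.045,.045,-.04,.04,.006))
q0=[.475,.27,np.radians(5)]
q,f=fit({"top":cst},q0,cs,(.02,.02,.15)); print("clipstand top",q.round(4),f)
pl=np.vstack(rect(-.002,.002,-.035,.035,.07))
draw(cs["top"],np.vstack([cst,pl]),q,"pics/f3.png",(225,160,285,225),8)
draw(cs["side"],np.vstack([cst,pl]),q,"pics/f4.png",(260,175,330,230),8)
E
```

```text
tank both [0.5284 0.0044 0.1756] -505.3975830078125
top [0.52885481 0.00439167 0.17735307] -267.63653564453125
side [0.52513054 0.00446808 0.18041024] -251.64027404785156
clipstand top [0.4859 0.2752 0.0461] -117.75794219970703
```

Run:
```python
import cv2,numpy as np
a=[cv2.imread(f"pics/f{i}.png") for i in (1,2,3,4)]
def pad(x,h,w): 
    x=x[:h,:w]; return cv2.copyMakeBorder(x,0,h-x.shape[0],0,w-x.shape[1],0)
cv2.imwrite("pics/fa.png",np.vstack([cv2.resize(a[0],(480,400))[:300],cv2.resize(a[1],(480,400))[:300]]))
cv2.imwrite("pics/fb.png",np.hstack([pad(a[2],520,480)[:, :320] if 0 else cv2.resize(a[2],None,fx=.8,fy=.8),pad(cv2.resize(a[3],None,fx=.7,fy=.7),416,392)]))
```

```text
(no output)
```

View pics/f1.png

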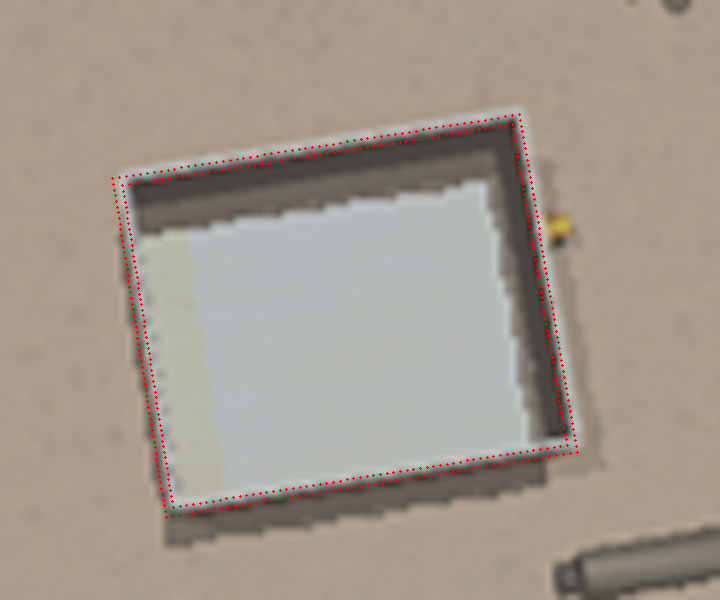

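View pics/f2.png

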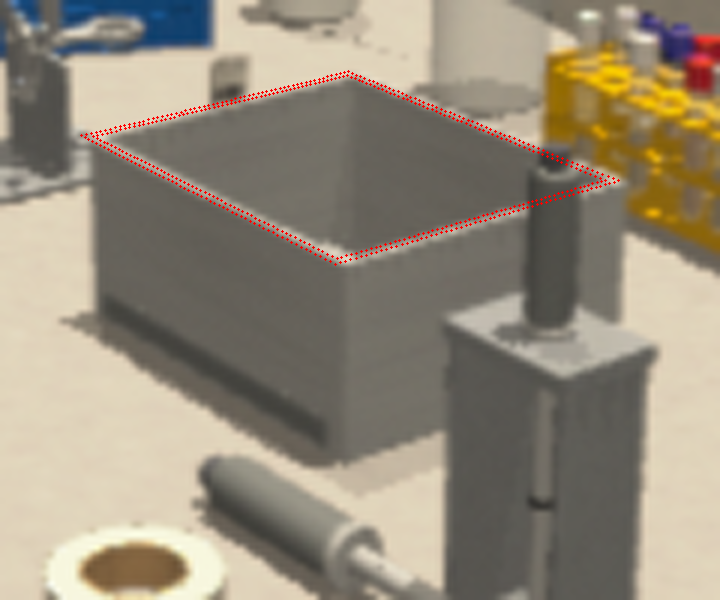

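View pics/fb.png

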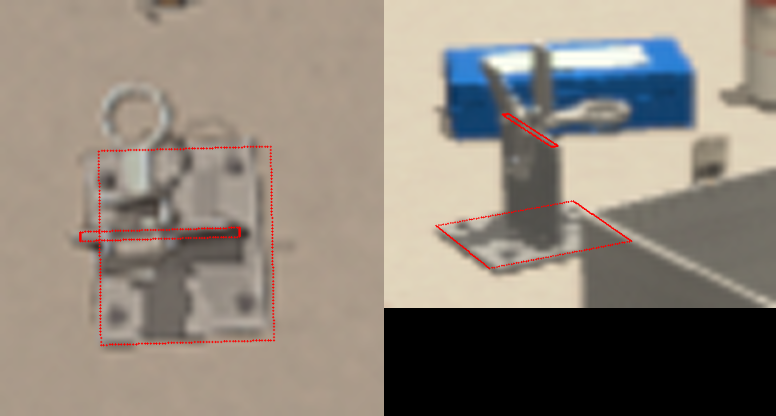

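Run:
```python
from fit import *
cs=pickle.load(open("cams.pkl","rb"))
base=rect(-.045,.045,-.04,.04,.006)
pl=[seg((-.002,-.035,.07),(-.002,-.005,.07)),seg((.002,-.035,.07),(.002,-.005,.07)),seg((.002,-.035,.07),(-.002,-.035,.07))]
vert=[seg((-.002,-.035,.006),(-.002,-.035,.07)),seg((.002,-.035,.006),(.002,-.035,.07))]
B=np.vstack(base);BP=np.vstack(base+pl);
q0=[.485,.275,.06]
for nm,e in dict(B_top={"top":B},BP_top={"top":BP},both={"top":BP,"side":np.vstack([base[2],base[3],base[0]]+vert)},side={"side":np.vstack(base[3:]+base[:1]+vert)}).items():
    q,f=fit(e,q0,cs,(.012,.012,.12)); print(nm,q.round(4),f)
    if nm=="BP_top": qq=q
    if nm=="both": qb=q
draw(cs["top"],BP,qq,"pics/f3.png",(225,160,285,225),6)
draw(cs["side"],np.vstack([B]+vert+pl),qb,"pics/f4.png",(260,175,330,230),6)
a=cv2.imread("pics/f3.png");b=cv2.imread("pics/f4.png")
draw(cs["top"],BP,qb,"pics/f3.png",(225,160,285,225),6);c=cv2.imread("pics/f3.png")
h=390
b=cv2.copyMakeBorder(b,0,h-b.shape[0],0,0,0)
cv2.imwrite("pics/fb2.png",cv2.resize(np.hstack([a,c,b]),None,fx=.7,fy=.7))
for l in ["clip","clip_grip","guide_hole"]:
    for n in ("top","side"):
        for d in pinpoint(cs[n],l)[:2]:
            print(l,n,(np.array(d["position"])*[640,400]).round(1),round(d["confidence"],2))
```

```text
B_top [0.4859 0.2752 0.0461] -117.7579345703125
BP_top [0.487  0.274  0.1052] -187.06878662109375
both [0.4856 0.2747 0.1582] -426.84326171875
side [0.4812 0.2609 0.1144] -301.6477966308594
clip top [248.4 199.5] 0.54
clip top [253.2 196.9] 0.44
clip side [284.7 195.9] 0.49
clip_grip top [245.9 194.4] 0.55
clip_grip side [284.4 186. ] 0.6
guide_hole top [245.2 181. ] 0.73
guide_hole side [298.4 195. ] 0.66
guide_hole side [284.1 194.3] 0.19
```

View pics/fb2.png

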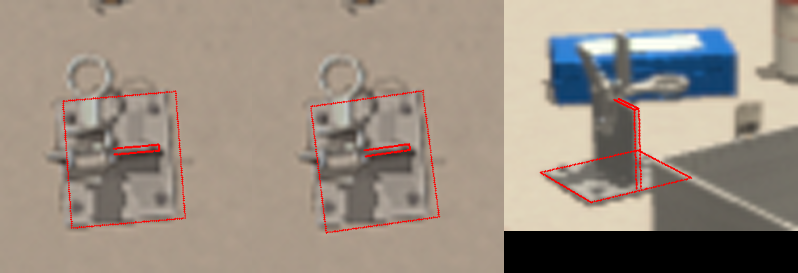

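Run:
```python
from fit import *
cs=pickle.load(open("cams.pkl","rb"))
im=cv2.resize(cs["top"]["pixels"][165:225,225:280],None,fx=12,fy=12,interpolation=2)
cv2.imwrite("pics/g1.png",im[:600])
im=cv2.resize(cs["side"]["pixels"][178:228,262:317],None,fx=12,fy=12,interpolation=2)
cv2.imwrite("pics/g2.png",im)
c=cs["top"]
P=[atz(c,p,.006) for p in [(238.1,183.9),(264.1,181),(266.4,211),(240,213.8)]]
print(np.round(P,4),np.mean(P,0)); 
for i in range(4):print(np.linalg.norm(P[i]-P[(i+1)%4]),np.degrees(np.arctan2(*(P[i]-P[(i+1)%4])[[1,0]])))
```

```text
[[0.5266 0.3226 0.006 ]
 [0.5367 0.2455 0.006 ]
 [0.4476 0.236  0.006 ]
 [0.4379 0.3138 0.006 ]] [0.48720639 0.27948589 0.006     ]
0.0777662936590744 97.43632709221693
0.08953195922342251 6.129320025861126
0.07842479765707615 -82.87471191448589
0.08912381988451491 -174.29941207243942
```

View pics/g1.png

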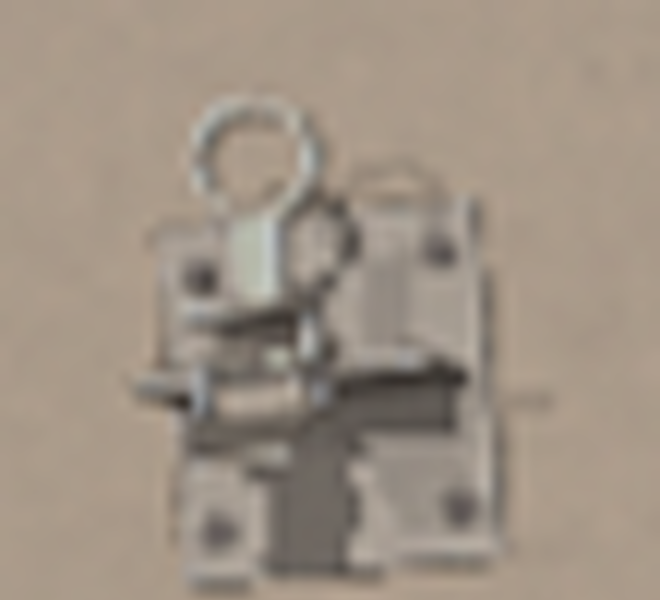

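View pics/g2.png

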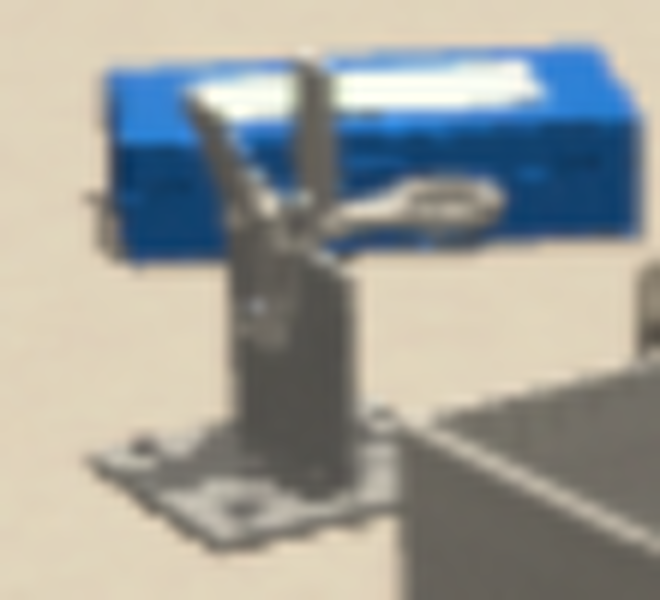

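Run:
```python
from fit import *
cs=pickle.load(open("cams.pkl","rb"))
c=cs["top"]
r=atz(c,(245.87,177.75),.074); print("ring",r)
for yd in (5,6.5,8):
    y=np.radians(yd); o=r[:2]-.05*np.array([np.cos(y),np.sin(y)])
    d=o-np.array([.4872,.2795]); print(yd,o,"in stand frame",[d@[np.cos(y),np.sin(y)],d@[-np.sin(y),np.cos(y)]])
y=np.radians(6.5)
ring=np.vstack(circ(.05,0,.016,.074)+circ(.05,0,.011,.074)+rect(.012,.034,-.006,.006,.074)+rect(.008,.012,-.011,.011,.118)+rect(-.025,-.021,-.011,.011,.118))
st=np.vstack(rect(-.045,.045,-.04,.04,.006)+rect(-.002,.002,-.035,.035,.07))
o=r[:2]-.05*np.array([np.cos(y),np.sin(y)])
for n,b in (("top",(225,165,280,215)),("side",(262,178,317,228))):
    draw(cs[n],ring,[*o,y],f"pics/x_{n}.png",b,8)
    im=cv2.imread(f"pics/x_{n}.png")
    for p in proj(cs[n],pose(st,[.4872,.2795,y])):
        cv2.circle(im,(int((p[0]-b[0]+.5)*8),int((p[1]-b[1]+.5)*8)),1,(255,0,0),-1)
    cv2.imwrite(f"pics/x_{n}.png",im)
a=cv2.imread("pics/x_top.png");b=cv2.imread("pics/x_side.png");cv2.imwrite("pics/x.png",cv2.resize(np.hstack([a,b]),None,fx=.9,fy=.9))
```

```text
ring [0.53704968 0.28633326 0.074     ]
5 [0.48723994 0.28197547] in stand frame [np.float64(0.00025554378072186525), np.float64(0.002462569886534976)]
6.5 [0.48737109 0.2806731 ] in stand frame [np.float64(0.00030278502565280575), np.float64(0.0011461892536069015)]
8 [0.48753628 0.2793746 ] in stand frame [np.float64(0.00031555125440725683), np.float64(-0.0001709769201821576)]
```

View pics/x.png

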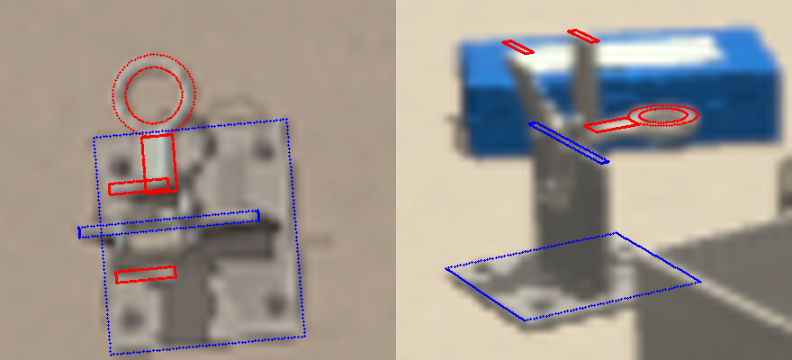

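Run:
```python
from fit import *
cs=pickle.load(open("cams.pkl","rb"))
q=[.5289,.0044,.177]
def prof(n,axis,const,lo,hi,z=.09,rng=.016,q=q):
    g=cs[n]["pixels"].astype(np.float32).mean(2)
    s=np.linspace(-rng,rng,33); out=[]
    for d in s:
        t=np.linspace(lo,hi,200)
        P=np.c_[np.full(200,const+d),t,np.full(200,z)] if axis==0 else np.c_[t,np.full(200,const+d),np.full(200,z)]
        uv=proj(cs[n],pose(P,q)); out.append(map_coordinates(g,[uv[:,1],uv[:,0]],order=1).mean())
    return s,np.array(out)
for nm,a in dict(near=(0,-.077,-.08,.08),far=(0,.077,-.08,.08),right=(1,-.093,-.07,.07),left=(1,.093,-.07,.07)).items():
    for n in("top","side"):
        if n=="side" and nm in("right",): continue
        s,o=prof(n,*a); print(nm,n,o.round(0).astype(int).tolist())
print((np.linspace(-.016,.016,33)*1000).astype(int).tolist())
# yaw from near wall: two halves
for lo,hi in((-.085,-.03),(-.03,.03),(.03,.085)):
    s,o=prof("top",0,-.077,lo,hi);print(lo,o.round(0).astype(int).tolist())
```

```text
near top [124, 111, 101, 96, 94, 94, 94, 95, 94, 92, 89, 84, 78, 76, 85, 105, 129, 151, 169, 181, 185, 184, 182, 180, 179, 179, 179, 179, 179, 179, 179, 179, 179]
near side [102, 102, 101, 100, 99, 99, 98, 98, 99, 101, 104, 109, 115, 123, 133, 144, 153, 159, 161, 158, 152, 143, 134, 127, 121, 117, 114, 112, 111, 110, 109, 109, 109]
far top [100, 95, 90, 83, 77, 72, 70, 70, 70, 70, 69, 67, 65, 68, 80, 102, 127, 149, 165, 175, 175, 170, 162, 156, 153, 153, 153, 154, 154, 154, 154, 154, 155]
far side [98, 98, 97, 96, 96, 96, 96, 97, 99, 101, 104, 108, 113, 120, 127, 135, 143, 150, 155, 158, 159, 159, 156, 154, 151, 148, 146, 144, 142, 141, 140, 139, 139]
right top [152, 150, 147, 143, 139, 136, 135, 135, 137, 143, 152, 161, 169, 172, 164, 142, 112, 84, 69, 65, 67, 69, 70, 70, 70, 72, 77, 84, 92, 101, 109, 116, 124]
left top [164, 164, 164, 164, 165, 165, 165, 163, 162, 161, 162, 163, 166, 168, 166, 155, 137, 121, 115, 119, 129, 141, 151, 156, 157, 157, 156, 156, 156, 156, 156, 155, 155]
left side [110, 112, 113, 116, 119, 123, 127, 133, 139, 147, 154, 162, 169, 175, 181, 185, 187, 189, 190, 190, 190, 190, 190, 189, 189, 189, 189, 188, 188, 189, 189, 189, 190]
[-16, -15, -14, -13, -12, -11, -10, -9, -8, -6, -6, -5, -4, -2, -2, -1, 0, 1, 2, 2, 4, 5, 5, 6, 8, 9, 10, 11, 12, 13, 13, 15, 16]
-0.085 [126, 115, 105, 100, 99, 98, 98, 98, 98, 97, 94, 89, 83, 80, 85, 101, 125, 147, 164, 176, 180, 177, 173, 169, 167, 168, 168, 168, 168, 168, 168, 168, 168]
-0.03 [125, 111, 100, 95, 94, 93, 94, 94, 94, 92, 88, 83, 77, 75, 85, 105, 129, 151, 169, 181, 186, 185, 183, 182, 181, 181, 181, 181, 181, 181, 181, 181, 181]
0.03 [125, 112, 103, 98, 96, 96, 95, 96, 95, 93, 88, 83, 77, 76, 86, 108, 133, 155, 172, 183, 186, 185, 182, 180, 180, 179, 179, 179, 179, 179, 179, 180, 180]
```

Run:
```python
from h import *
goal([.4873,.2805,.17],96.6)
```

```text
clock 4.08 pos [0.2507 0.3289 0.2603] goal [-4.810e-02  2.365e-01  9.060e-02  1.000e-03 -2.000e-04 -1.166e-01]
```

>>> {"op": "arm_command", "data": {"steps": "-1 -0.012 0.055 0.015 0 0 -0.03; -1 -0.024 0.11 0.03 0 0 -0.06; -1 -0.036 0.165 0.045 0 0 -0.09; -1 -0.048 0.22 0.06 0 0 -0.117; -1 -0.0481 0.2365 0.08 0 0 -0.117; -1 -0.0481 0.2365 0.0906 0.001 0 -0.117; -1 -0.0481 0.2365 0.0906 0.001 0 -0.117"}}

```text
clock: 4.95
eef_pos: [0.4864, 0.2804, 0.1697]
tcp_rot: [-0.0, 0.665, 0.747, -0.001]
contact_force: [0.6, -0.7, 0.4]
gripper_width: 1.004
```

Run:
```python
from h import *
goal([.4873,.2805,.085],96.6)
c=camera("side")
cv2.imwrite("pics/s2.png",cv2.resize(c["pixels"][150:230,250:350],None,fx=6,fy=6,interpolation=2))
```

```text
clock 4.95 pos [0.4864 0.2804 0.1697] goal [ 0.      0.001   0.0847 -0.0014  0.      0.0004]
```

View pics/s2.png

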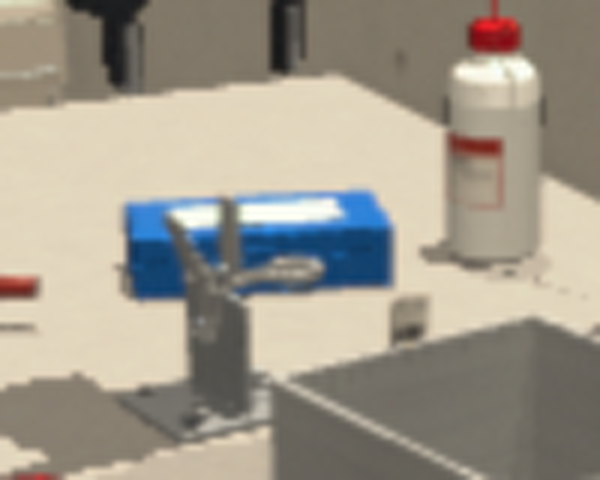

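```bash
python3 - <<'E'
from h import *
import pickle
c=pickle.load(open("cams.pkl","rb"))["side"]
y=np.radians(6.6)
for nm,o,z in(("tcp",[.4864,.2804],.183),("clip",[.4873,.2805],.118)):
  for dx in (-.057,-.0425,-.025,-.021,.008,.012,.0425,.057):
   for dy in(-.011,.011):
    P=[o[0]+dx*np.cos(y)-dy*np.sin(y),o[1]+dx*np.sin(y)+dy*np.cos(y),z]
    print(nm,dx,dy,((proj(c,P)[0]-[250,150]+.5)*6).round(0))
E
python3 - <<'E'
import cv2
a=cv2.imread("pics/s2.png")
cv2.imwrite("pics/s2c.png",cv2.resize(a[0:340,60:340],None,fx=2,fy=2))
E
```

```text
tcp -0.057 -0.011 [118. 101.]
tcp -0.057 0.011 [100.  92.]
tcp -0.0425 -0.011 [144.  97.]
tcp -0.0425 0.011 [125.  89.]
tcp -0.025 -0.011 [174.  93.]
tcp -0.025 0.011 [155.  85.]
tcp -0.021 -0.011 [181.  92.]
tcp -0.021 0.011 [162.  84.]
tcp 0.008 -0.011 [230.  85.]
tcp 0.008 0.011 [210.  77.]
tcp 0.012 -0.011 [237.  84.]
tcp 0.012 0.011 [217.  76.]
tcp 0.0425 -0.011 [287.  77.]
tcp 0.0425 0.011 [267.  69.]
tcp 0.057 -0.011 [310.  73.]
tcp 0.057 0.011 [290.  66.]
clip -0.057 -0.011 [125. 222.]
clip -0.057 0.011 [107. 213.]
clip -0.0425 -0.011 [150. 218.]
clip -0.0425 0.011 [132. 208.]
clip -0.025 -0.011 [180. 213.]
clip -0.025 0.011 [161. 203.]
clip -0.021 -0.011 [187. 212.]
clip -0.021 0.011 [168. 202.]
clip 0.008 -0.011 [235. 204.]
clip 0.008 0.011 [216. 194.]
clip 0.012 -0.011 [241. 202.]
clip 0.012 0.011 [222. 193.]
clip 0.0425 -0.011 [291. 194.]
clip 0.0425 0.011 [271. 185.]
clip 0.057 -0.011 [314. 190.]
clip 0.057 0.011 [294. 181.]
```

View pics/s2c.png

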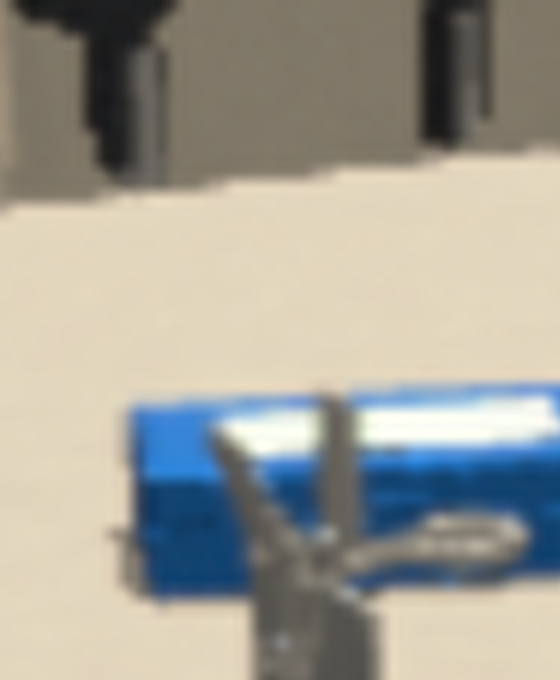

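>>> {"op": "arm_command", "data": {"steps": "-1 0 0.001 0.025 -0.001 0 0; -1 0 0.001 0.05 -0.001 0 0; -1 0 0.001 0.07 -0.001 0 0; -1 0 0.001 0.0847 -0.001 0 0; -1 0 0.001 0.0847 -0.001 0 0; 0.1 0 0.001 0.0847 -0.001 0 0; 0.1 0 0.001 0.0847 -0.001 0 0; 0.1 0 0.001 0.0847 -0.001 0 0", "squeeze": 30}}

```text
clock: 6.0
eef_pos: [0.4872, 0.2808, 0.0863]
tcp_rot: [0.0, 0.665, 0.747, 0.0]
contact_force: [-4.4, -0.8, 2.5]
gripper_width: 0.445
```

Run:
```python
from h import *
goal([.4873,.2805,.085],96.6)
c=camera("side")
cv2.imwrite("pics/s3.png",cv2.resize(c["pixels"][150:230,250:350],None,fx=8,fy=7,interpolation=2))
```

```text
clock 6.0 pos [0.4872 0.2808 0.0863] goal [-0.0004  0.0001  0.0013  0.0004 -0.0003  0.0009]
```

View pics/s3.png

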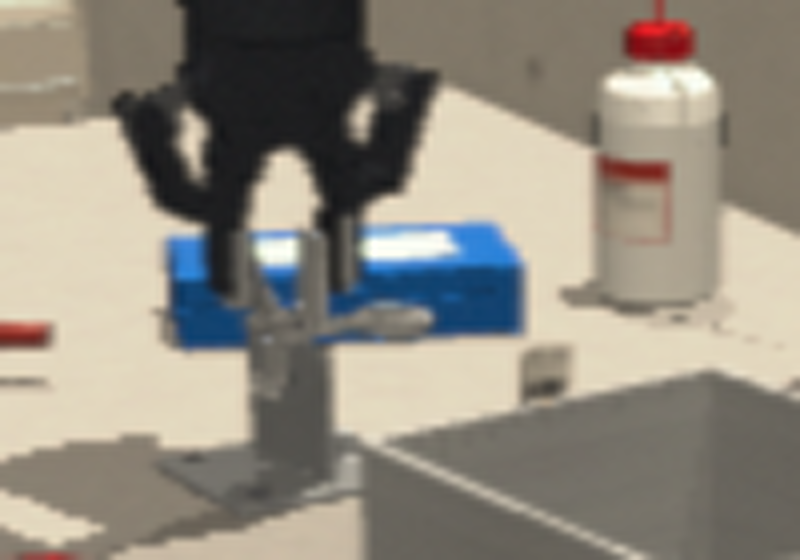

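>>> {"op": "arm_command", "data": {"steps": "0.3 0 0 0.001 0 0 0; 0.5 0 0 0.001 0 0 0; 1 0 0 0.001 0 0 0; 1 0 0 0.001 0 0 0; 1 0 0 0.001 0 0 0", "squeeze": 30}}

```text
clock: 6.68
eef_pos: [0.4885, 0.2812, 0.0866]
tcp_rot: [0.001, 0.665, 0.747, 0.002]
contact_force: [-0.0, -0.6, 8.5]
gripper_width: 0.275
```

Run:
```python
from h import *
goal([.4873,.2805,.085],96.6);print(state()["contact_force"],state()["gripper_width"]*85)
c=camera("side")
cv2.imwrite("pics/s4.png",cv2.resize(c["pixels"][150:230,250:350],None,fx=8,fy=7,interpolation=2))
```

```text
clock 6.67 pos [0.4885 0.2812 0.0866] goal [-0.0005 -0.0013  0.0016  0.0044 -0.001   0.0008]
[-0.02687628 -0.55642526  8.4792967 ] 23.355124427569034
```

View pics/s4.png

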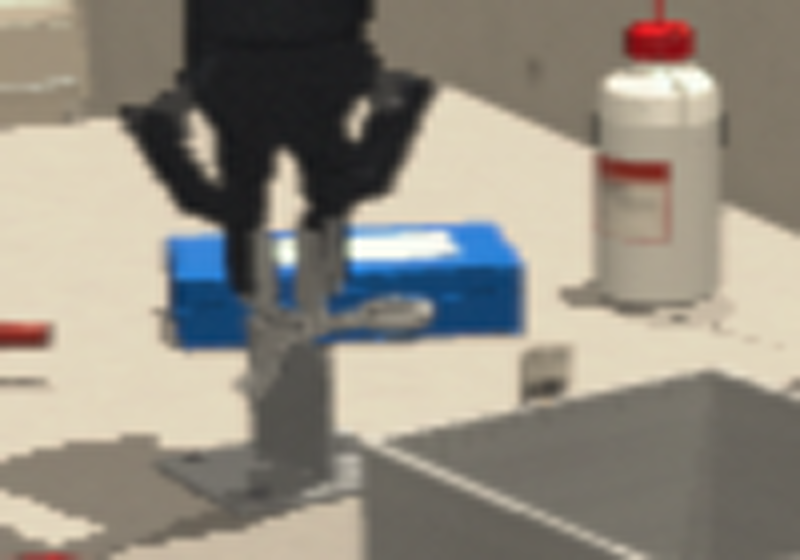

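>>> {"op": "arm_command", "data": {"steps": "1 0 0.001 -0.004 0.002 0 0; 1 0 0.002 -0.012 0.004 0 0; 1 0 0.002 -0.025 0.004 0 0; 1 0 0.002 -0.045 0.004 0 0; 1 0 0.002 -0.075 0.004 0 0; 1 0 0.002 -0.1 0.004 0 0; 1 0 0.002 -0.1 0.004 0 0"}}

```text
clock: 7.6
eef_pos: [0.4908, 0.2815, 0.1886]
tcp_rot: [0.001, 0.665, 0.747, 0.002]
contact_force: [-0.5, 1.0, -1.4]
gripper_width: 0.276
```

Run:
```python
from h import *
goal([.4873,.2805,.187],96.6);print(state()["contact_force"],state()["gripper_width"]*85)
c=cams()
S=cv2.resize(c["side"]["pixels"][120:220,250:350],None,fx=6,fy=6,interpolation=2)
T=cv2.resize(c["top"]["pixels"][150:230,220:300],None,fx=6,fy=6,interpolation=2)
cv2.imwrite("pics/s5.png",S);cv2.imwrite("pics/t5.png",T)
```

```text
clock 7.6 pos [0.4908 0.2815 0.1886] goal [-0.0006 -0.0036  0.0016  0.0045 -0.0018  0.0009]
[-0.49490146  0.96150016 -1.43615813] 23.49170701223691
```

View pics/s5.png

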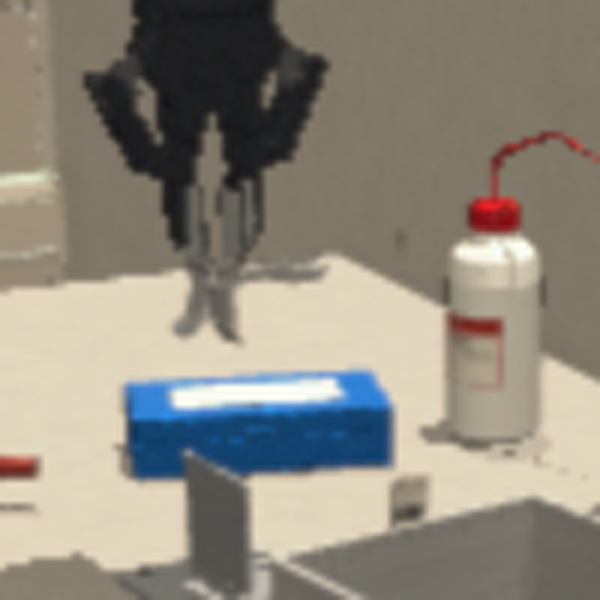

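View pics/t5.png

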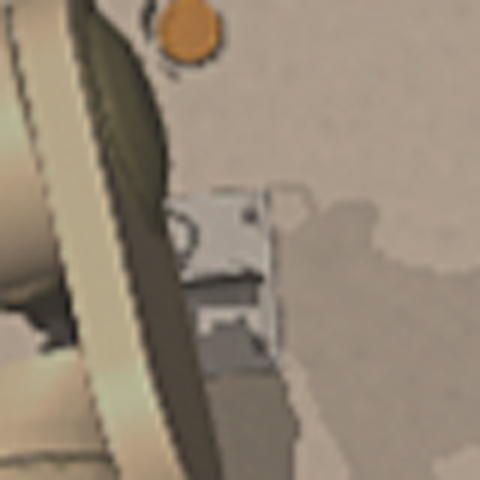

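Run:
```python
from h import *
goal([.4585,-.0105,.187],100.14)
```

```text
clock 7.7 pos [0.4897 0.2811 0.1859] goal [-0.286  -0.0648 -0.0013 -0.0004 -0.0008 -0.061 ]
```

>>> {"op": "arm_command", "data": {"steps": "1 -0.045 -0.01 -0.001 0 0 -0.01; 1 -0.09 -0.02 -0.001 0 0 -0.02; 1 -0.135 -0.03 -0.001 0 0 -0.03; 1 -0.18 -0.04 -0.001 0 0 -0.04; 1 -0.225 -0.051 -0.001 0 0 -0.05; 1 -0.265 -0.06 -0.001 0 0 -0.06; 1 -0.286 -0.0648 -0.001 0 -0.001 -0.061; 1 -0.286 -0.0648 -0.001 0 -0.001 -0.061"}}

```text
clock: 8.7
eef_pos: [0.4579, -0.0113, 0.1858]
tcp_rot: [-0.001, 0.643, 0.766, -0.001]
contact_force: [0.5, 0.3, -1.3]
gripper_width: 0.274
```

Run:
```python
from h import *
c=cams()
goal([.4585,-.0105,.152],100.14)
S=cv2.resize(c["side"]["pixels"][150:270,270:400],None,fx=6,fy=6,interpolation=2)
T=cv2.resize(c["top"]["pixels"][120:230,290:410],None,fx=5,fy=5,interpolation=2)
cv2.imwrite("pics/s6.png",S[:600]);cv2.imwrite("pics/t6.png",T)
```

```text
clock 8.8 pos [ 0.4582 -0.01    0.1861] goal [-0.0006  0.0003  0.0341 -0.0016 -0.0007 -0.0002]
```

View pics/s6.png

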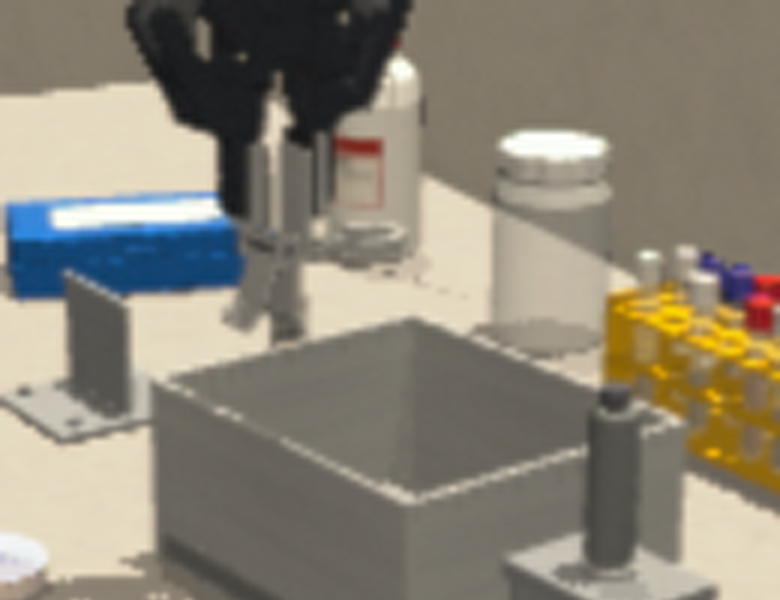

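View pics/t6.png

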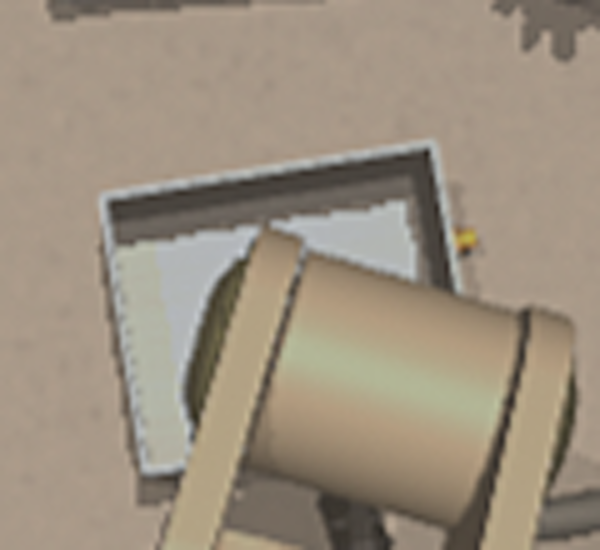

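Run:
```python
from fit import *
cs=pickle.load(open("cams.pkl","rb"))
tank=np.vstack(rect(-.079,.079,-.095,.095,.09)+rect(-.075,.075,-.091,.091,.09))
qt=[.5312,.0026,.177]
h=.1861-.0166
clip=np.vstack(circ(.05,0,.016,.004)+circ(.05,0,.011,.004)+rect(.008,.012,-.011,.011,.048)+[seg((.012,-.011,.048),(.012,-.011,.005)),seg((.002,-.011,-.02),(.002,-.011,0))]+rect(-.012,-.008,-.011,.011,.048))
b=(290,165,370,265)
draw(cs["side"],clip,[.4582,-.0100,.177,h],"pics/y1.png",b,7)
im=cv2.imread("pics/y1.png")
for p in proj(cs["side"],pose(tank,qt)):
    cv2.circle(im,(int((p[0]-b[0]+.5)*7),int((p[1]-b[1]+.5)*7)),1,(255,0,0),-1)
cv2.imwrite("pics/y1.png",im[:600])
```

```text
(no output)
```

View pics/y1.png

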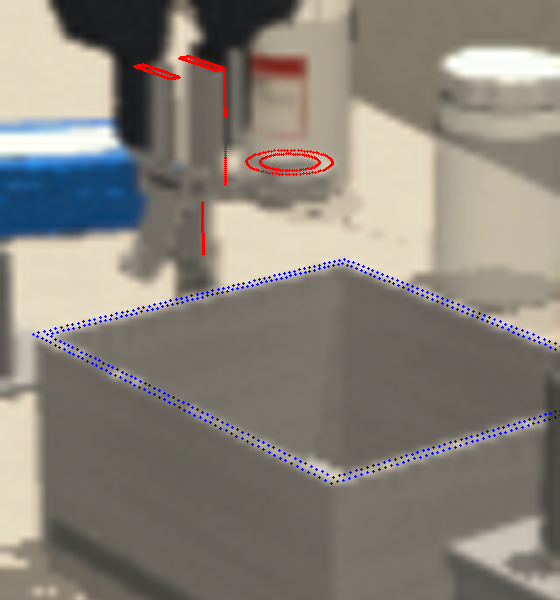

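Run:
```python
from fit import *
cs=pickle.load(open("cams.pkl","rb"))
s=cs["side"]
def pp(o,yaw,P): return proj(s,pose(np.atleast_2d(P),[o[0],o[1],yaw,o[2]]))[0].round(1)
y=np.radians(6.6)
pts=dict(ring=(.05,0,.004),fixtop=(.010,0,.048),foot=(.004,-.011,-.035))
for n,p in pts.items(): print("start",n,pp((.4873,.2805,.07),y,p)," lifted",pp((.49,.2813,.172),y,p)," now",pp((.4582,-.01,.1695),.177,p))
im=cs["side"]["pixels"]
cv2.imwrite("pics/y2.png",cv2.resize(im[165:215,300:345],None,fx=12,fy=12,interpolation=2))
```

```text
start ring [298.6 193.5]  lifted [298.6 163.3]  now [330.9 187.7]
start fixtop [287.6 182.6]  lifted [287.3 151.2]  now [318.4 173.6]
start foot [288.3 208. ]  lifted [288.1 177.7]  now [319.2 206.4]
```

View pics/y2.png

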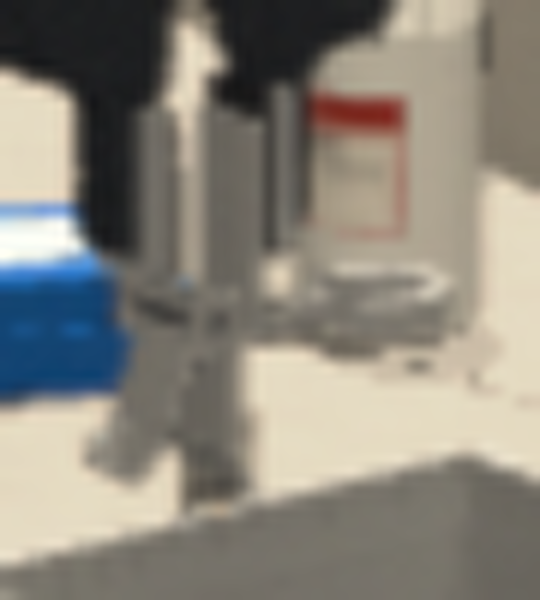

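>>> {"op": "arm_command", "data": {"steps": "1 -0.0006 0.0003 0.02 0 -0.001 0; 1 -0.0006 0.0003 0.035 -0.001 -0.001 0; 1 -0.0006 0.0003 0.042 -0.001 -0.001 0; 1 -0.0006 0.0003 0.05 -0.001 -0.001 0; 1 -0.0006 0.0003 0.055 -0.001 -0.001 0; 1 -0.0006 0.0003 0.055 -0.001 -0.001 0"}}

```text
clock: 9.55
eef_pos: [0.4584, -0.0104, 0.1309]
tcp_rot: [-0.0, 0.642, 0.767, -0.0]
contact_force: [-0.2, 0.4, -0.0]
gripper_width: 0.273
```

Run:
```python
from h import *
c=cams();print(state()["contact_force"])
goal([.4585,-.0105,.1066],100.14)
S=cv2.resize(c["side"]["pixels"][165:255,290:370],None,fx=7,fy=6.6,interpolation=2)
cv2.imwrite("pics/s7.png",S[:600])
```

```text
[-0.28204229 -0.23975931 -0.5868658 ]
clock 9.65 pos [ 0.4586 -0.0105  0.1313] goal [ 0.     -0.0001  0.0247 -0.0002  0.0005 -0.0001]
```

View pics/s7.png

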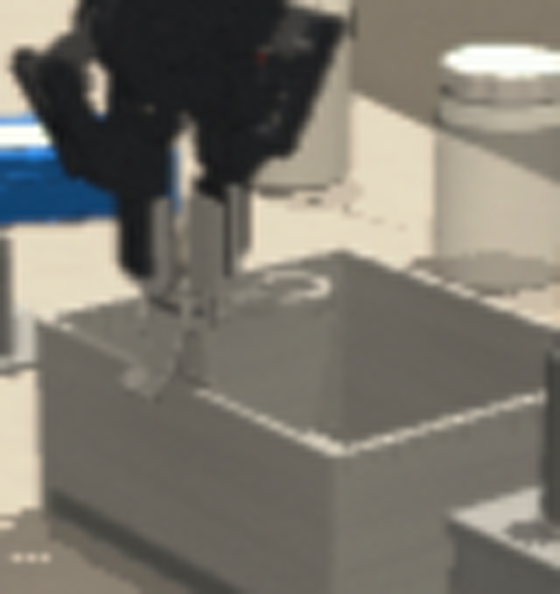

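>>> {"op": "arm_command", "data": {"steps": "1 0 0 0.008 0 0 0; 1 0 0 0.015 0 0 0; 1 0 0 0.02 0 0 0; 1 0 0 0.023 0 0 0; 1 0 0 0.023 0 0 0"}}

```text
clock: 10.28
eef_pos: [0.4585, -0.0105, 0.1081]
tcp_rot: [-0.0, 0.642, 0.767, -0.0]
contact_force: [-0.4, 0.0, -0.9]
gripper_width: 0.275
```

Run:
```python
from h import *
print(state()["contact_force"])
goal([.4585,-.0105,.1066],100.14)
```

```text
[-0.39344096  0.03429703 -0.92573387]
clock 10.28 pos [ 0.4585 -0.0105  0.1081] goal [-0.      0.      0.0015 -0.0008  0.0003 -0.0001]
```

Not touching yet; lower gently until the seat takes load.

>>> {"op": "arm_command", "data": {"steps": "1 0 0 0.001 0 0 0; 1 0 0 0.002 0 0 0; 1 0 0 0.003 0 0 0; 1 0 0 0.003 0 0 0"}}

```text
clock: 10.78
eef_pos: [0.4583, -0.0106, 0.1065]
tcp_rot: [-0.0, 0.642, 0.767, -0.001]
contact_force: [-8.8, 0.0, 17.6]
gripper_width: 0.273
```

>>> {"op": "arm_command", "data": {"steps": "0.4 0 0 0.001 0 0 0; 0.3 0 0 0.001 0 0 0; 0.2 0 0 0.001 0 0 0; 0 0 0 0 0 0 0; -0.3 0 0 0 0 0 0; -0.3 0 0 0 0 0 0"}}

```text
clock: 11.52
eef_pos: [0.4585, -0.0106, 0.1065]
tcp_rot: [0.0, 0.642, 0.767, -0.001]
contact_force: [-0.9, -0.5, -1.0]
gripper_width: 0.648
```

Run:
```python
from h import *
c=cams();print(state()["contact_force"],state()["gripper_width"]*85)
goal([.4585,-.0105,.1066],100.14)
S=cv2.resize(c["side"]["pixels"][165:255,290:370],None,fx=7,fy=6.6,interpolation=2)
cv2.imwrite("pics/s8.png",S[:600])
```

```text
[-1.01365115 -0.0923723  -1.0926083 ] 54.7868728793923
clock 11.62 pos [ 0.4584 -0.0106  0.1065] goal [ 0.      0.0001 -0.0001 -0.0007  0.0008  0.0002]
```

View pics/s8.png

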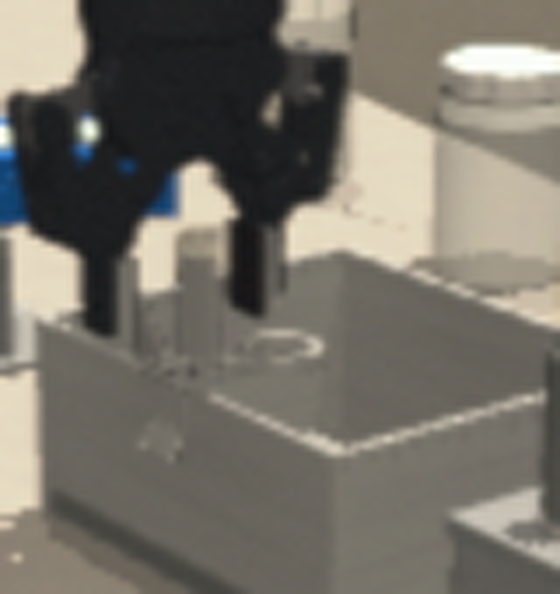

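>>> {"op": "arm_command", "data": {"steps": "-1 0 0 0 0 0 0; -1 0 0 0 0 0 0; -1 0 0 -0.01 0 0 0; -1 0 0 -0.04 0 0 0; -1 0 0 -0.08 0 0 0; -1 0 0 -0.12 0 0 0; -1 0 0 -0.12 0 0 0"}}

```text
clock: 12.5
eef_pos: [0.4597, -0.0107, 0.2297]
tcp_rot: [0.003, 0.642, 0.767, 0.001]
contact_force: [-0.5, -0.5, -1.0]
gripper_width: 0.998
```

Run:
```python
from h import *
goal([.33,-.16,.28],70)
```

```text
clock 12.5 pos [ 0.4597 -0.0107  0.2297] goal [-0.1243 -0.1537 -0.0507  0.0059  0.0022  0.5264]
```

Run:
```python
from fit import *
cs=pickle.load(open("cams.pkl","rb"))
c=dict(cs["top"]);c["pixels"]=cv2.imread("pics/t1.png");s=dict(cs["side"]);s["pixels"]=cv2.imread("pics/s1.png")
cc={"top":c,"side":s}
p=atz(c,(455,204.1),.193);print("stub",p)
a=cv2.resize(c["pixels"][185:225,430:470],None,fx=14,fy=14,interpolation=2)
b=cv2.resize(s["pixels"][205:305,345:400],None,fx=6,fy=6,interpolation=2)
def ov(im,cam,P,x0,y0,k,col):
    for q in proj(cam,P): cv2.circle(im,(int((q[0]-x0+.5)*k),int((q[1]-y0+.5)*k)),1,col,-1)
o=[p[0],p[1],0]
P=np.vstack(circ(0,0,.009,.185)+circ(0,0,.01,.129))
Pl=np.vstack(rect(-.022,.022,-.03,.03,.125)+rect(-.035,.035,-.04,.04,.0))
for im,cam,x0,y0,k in((a,c,430,185,14),(b,s,345,205,6)):
    ov(im,cam,pose(P,o),x0,y0,k,(0,0,255));ov(im,cam,pose(Pl,[p[0],p[1],.177]),x0,y0,k,(255,0,0))
cv2.imwrite("pics/pa.png",a);cv2.imwrite("pics/pb.png",b)
```

```text
stub [ 0.4661264  -0.25792555  0.193     ]
```

View pics/pa.png

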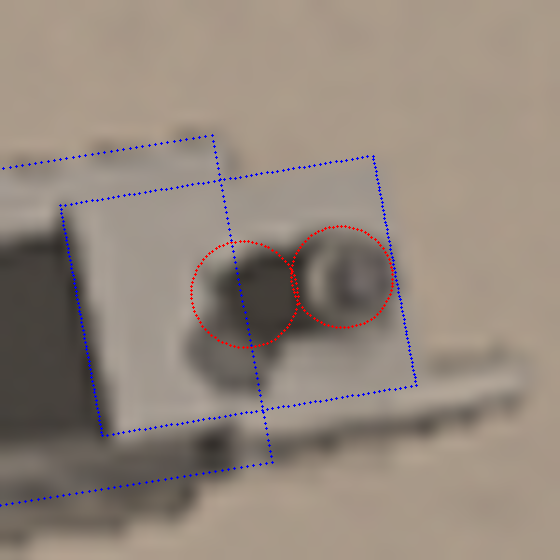

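View pics/pb.png

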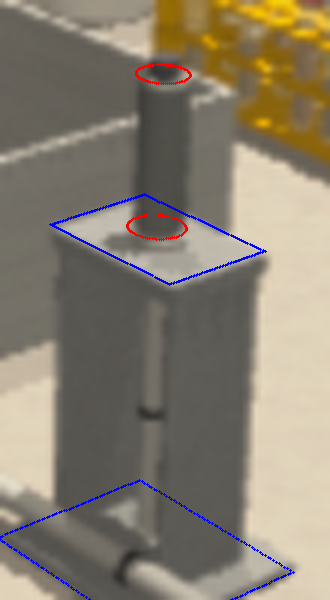

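Run:
```python
from h import *
goal([.466,-.2585,.25],154)
```

```text
clock 12.5 pos [ 0.4597 -0.0107  0.2297] goal [-0.2451 -0.0374 -0.0196  0.003   0.0057 -0.9397]
```

>>> {"op": "arm_command", "data": {"steps": "-1 -0.04 -0.006 -0.02 0 0 -0.15; -1 -0.08 -0.012 -0.02 0 0 -0.3; -1 -0.12 -0.018 -0.02 0 0 -0.45; -1 -0.16 -0.025 -0.02 0 0 -0.6; -1 -0.2 -0.031 -0.02 0 0 -0.75; -1 -0.235 -0.036 -0.02 0.002 0.004 -0.88; -1 -0.2451 -0.0374 -0.0196 0.003 0.0057 -0.9397; -1 -0.2451 -0.0374 -0.0196 0.003 0.0057 -0.9397"}}

```text
clock: 13.5
eef_pos: [0.4657, -0.2589, 0.2491]
tcp_rot: [-0.001, 0.226, 0.974, 0.0]
contact_force: [0.7, -0.1, 0.2]
gripper_width: 0.999
```

Run:
```python
from h import *
c=cams()
goal([.466,-.2585,.141],154)
S=cv2.resize(c["side"]["pixels"][150:310,290:440],None,fx=4,fy=4,interpolation=2)
T=cv2.resize(c["top"]["pixels"][140:220,300:400],None,fx=8,fy=7.5,interpolation=2)
cv2.imwrite("pics/s9.png",S[:600]);cv2.imwrite("pics/t9.png",T);cv2.imwrite("pics/t9f.png",c["top"]["pixels"])
cv2.imwrite("pics/s9z.png",cv2.resize(c["side"]["pixels"][180:240,300:360],None,fx=9,fy=9,interpolation=2))
```

```text
clock 13.6 pos [ 0.4659 -0.2579  0.2496] goal [-0.0004 -0.0005  0.1086  0.0004 -0.0006 -0.001 ]
```

View pics/s9.png

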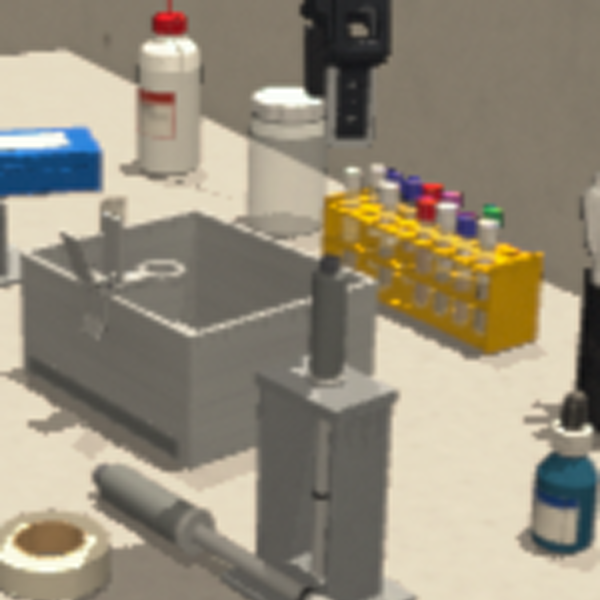

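View pics/t9.png

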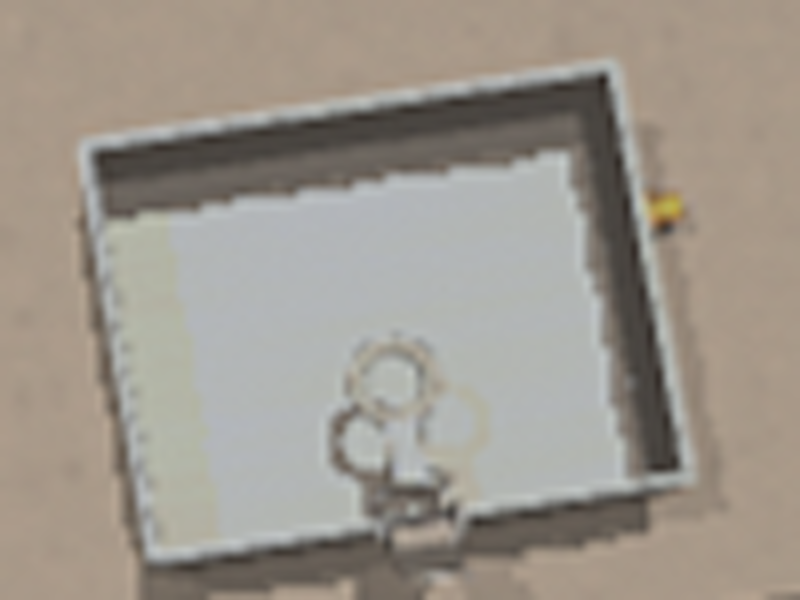

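View pics/s9z.png

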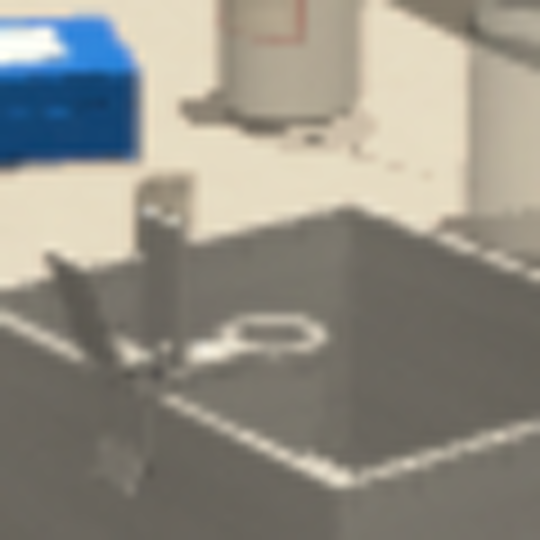

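Run:
```python
from fit import *
cs=pickle.load(open("cams.pkl","rb"))
r=atz(cs["top"],(348.56,190.5),.094);print("ring top",r)
W=np.array([.4554,-.0110]);print("W pred",W+.05*np.array([np.cos(.177),np.sin(.177)]))
print("proj ring in side",proj(cs["side"],r), "obs 330.1 216.5")
im=cs["top"]["pixels"]
e=np.vstack(circ(.05,0,.016,.004)+circ(.05,0,.011,.004))
q=[r[0]-.05*np.cos(.177),r[1]-.05*np.sin(.177),.177,.09]
draw(cs["top"],e,q,"pics/r1.png",(330,170,370,220),12)
for l in ("guide_hole","clip"):
  for n in("top","side"):
    for d in pinpoint(cs[n],l)[:2]: print(l,n,(np.array(d["position"])*[640,400]).round(1),round(d["confidence"],2))
```

```text
ring top [ 5.04509538e-01 -4.69636579e-04  9.40000000e-02]
W pred [ 0.50461882 -0.00219614]
proj ring in side [[329.62844269 216.35757888]] obs 330.1 216.5
guide_hole top [435.  206.1] 0.72
guide_hole top [351.1 191.1] 0.6
guide_hole side [331.4 217. ] 0.58
guide_hole side [269.3 247.4] 0.28
clip top [352.  211.6] 0.74
clip side [314.6 219.3] 0.53
clip side [331.6 215.8] 0.49
```

View pics/r1.png

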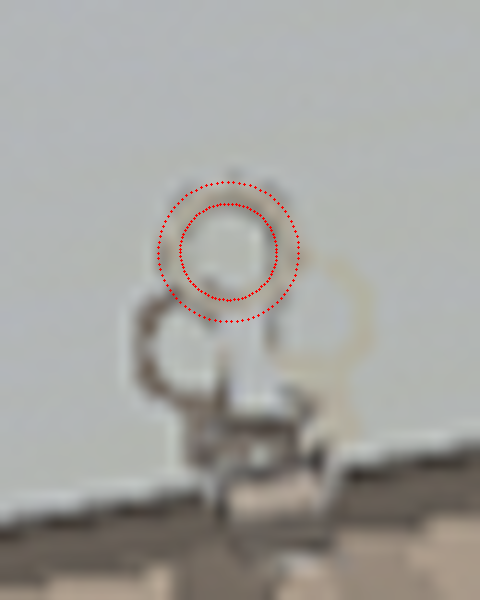

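>>> {"op": "arm_command", "data": {"steps": "-1 0 0 0.03 0 0 0; -1 0 0 0.06 0 0 0; -1 0 0 0.09 0 0 0; -1 0 0 0.1086 0 0 0; -1 0 0 0.1086 0 0 0"}}

```text
clock: 14.42
eef_pos: [0.4657, -0.2573, 0.1406]
tcp_rot: [-0.001, 0.225, 0.974, 0.001]
contact_force: [0.2, -0.4, 0.3]
gripper_width: 0.996
```

Run:
```python
from h import *
c=cams();print(state()["contact_force"])
goal([.466,-.2585,.141],154)
S=cv2.resize(c["side"]["pixels"][180:310,330:430],None,fx=6,fy=4.6,interpolation=2)
S=cv2.resize(c["side"]["pixels"][190:280,330:430],None,fx=6,fy=6,interpolation=2)
cv2.imwrite("pics/s10.png",S)
```

```text
[ 0.3192217  -0.02224891  0.14456144]
clock 14.53 pos [ 0.4664 -0.258   0.1423] goal [ 0.0002 -0.0006  0.0013 -0.0003  0.0013  0.0003]
```

View pics/s10.png

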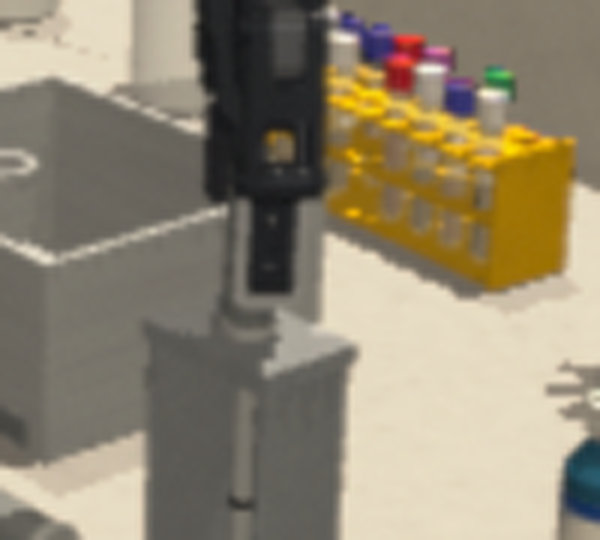

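>>> {"op": "arm_command", "data": {"steps": "0.2 0 0 0.001 0 0 0; 0.5 0 0 0.001 0 0 0; 1 0 0 0.001 0 0 0; 1 0 0 0.001 0 0 0; 1 0 0 0.001 0 0 0; 1 0 0 0.001 0 0 0", "squeeze": 40}}

```text
clock: 15.28
eef_pos: [0.4664, -0.2583, 0.1414]
tcp_rot: [0.001, 0.225, 0.974, -0.0]
contact_force: [-1.4, -1.3, 0.6]
gripper_width: 0.202
```

Run:
```python
from h import *
s=state();print(s["contact_force"],s["gripper_width"]*85,s["wrist_torque"])
goal([.466,-.2585,.300],154)
```

```text
[-1.3994767  -1.2518772   0.59677626] 17.188854740616012 [-0.33519806  0.1261865  -0.02302196]
clock 15.28 pos [ 0.4664 -0.2583  0.1414] goal [-0.     -0.0005 -0.1586 -0.0006  0.0015  0.0002]
```

>>> {"op": "arm_command", "data": {"steps": "1 0 0 -0.01 0 0.0015 0; 1 0 0 -0.03 0 0.0015 0; 1 0 0 -0.06 0 0.0015 0; 1 0 0 -0.09 0 0.0015 0; 1 0 0 -0.12 0 0.0015 0; 1 0 0 -0.15 0 0.0015 0; 1 0 0 -0.16 0 0.0015 0; 1 0 0 -0.16 0 0.0015 0"}}

```text
clock: 16.27
eef_pos: [0.4662, -0.2579, 0.3013]
tcp_rot: [0.0, 0.225, 0.974, -0.0]
contact_force: [0.3, 0.7, -0.7]
gripper_width: 0.194
```

Run:
```python
from h import *
c=cams()
s=state();print(s["contact_force"],s["gripper_width"]*85,s["wrist_torque"],s["eef_pos"],s["tcp_rot"])
goal([.505,-.001,.32],154)
cv2.imwrite("pics/s11.png",cv2.resize(c["side"]["pixels"][130:280,330:440],None,fx=4,fy=4,interpolation=2))
cv2.imwrite("pics/t11.png",cv2.resize(c["top"]["pixels"][170:240,390:490],None,fx=8,fy=8,interpolation=2))
```

```text
[-0.69040476 -0.28297917 -0.89212967] 16.50693796275085 [-0.054391    0.01338737  0.04001829] [ 0.46596667 -0.25774671  0.30016623] [-9.97196593e-04  2.24788743e-01  9.74406977e-01  2.64395734e-04]
clock 16.38 pos [ 0.466  -0.2577  0.3002] goal [ 7.740e-02  2.479e-01 -1.970e-02  1.000e-04 -2.100e-03  3.000e-04]
```

View pics/s11.png

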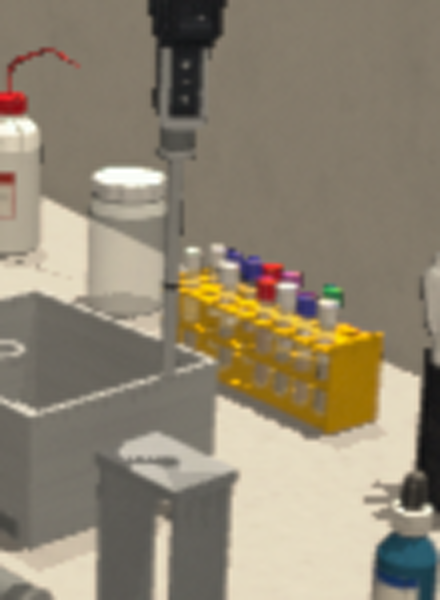

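View pics/t11.png

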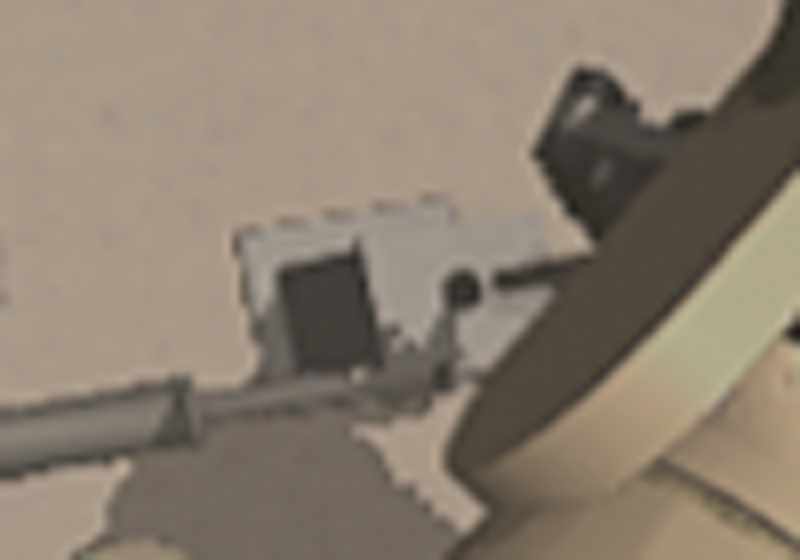

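Run:
```python
from fit import *
cs=pickle.load(open("cams.pkl","rb"))
print("tip cam",atz(cs["top"],(453.06,204.06),.1688),"hole",atz(cs["top"],(447.4,205.6),.125))
s=cs["side"]
for nm,d in(("top",.000),("flange",.115),("mark",.05)): print(nm,proj(s,[.466,-.2577,.1688+d]))
g=s["pixels"].astype(float).mean(2)
for r in range(168,226,6): print(r,g[r,364:384].astype(int).tolist())
t=cs["top"]["pixels"].astype(float).mean(2)
for r in range(200,208): print(r,t[r,446:466].astype(int).tolist())
print("pred top tip",proj(cs["top"],[.466,-.2577,.1688]),proj(cs["top"],[.466,-.2577,.2188]))
```

```text
tip cam [ 0.46771993 -0.26099781  0.1688    ] hole [ 0.46622991 -0.26025857  0.125     ]
top [[371.29989205 224.32461824]]
flange [[373.58564117 168.95046327]]
mark [[372.26728219 200.88879553]]
168 [119, 119, 119, 117, 109, 83, 96, 104, 114, 117, 120, 121, 117, 111, 106, 118, 119, 118, 118, 117]
174 [250, 250, 250, 249, 248, 242, 218, 158, 107, 110, 112, 111, 117, 117, 118, 119, 119, 118, 119, 120]
180 [143, 141, 137, 128, 123, 141, 153, 122, 106, 111, 108, 95, 117, 118, 118, 119, 120, 119, 120, 120]
186 [125, 125, 124, 124, 123, 121, 114, 97, 107, 113, 105, 88, 115, 118, 119, 119, 120, 118, 119, 120]
192 [182, 182, 180, 174, 159, 137, 117, 100, 112, 115, 115, 120, 163, 234, 231, 193, 137, 121, 139, 183]
198 [181, 181, 182, 181, 179, 176, 160, 110, 112, 116, 123, 139, 134, 128, 129, 125, 110, 109, 114, 132]
204 [155, 154, 154, 159, 173, 167, 139, 110, 114, 112, 106, 103, 117, 115, 113, 123, 141, 151, 152, 151]
210 [187, 188, 188, 188, 187, 176, 132, 111, 114, 111, 99, 91, 98, 105, 105, 100, 86, 86, 82, 84]
216 [98, 98, 99, 99, 99, 98, 98, 112, 116, 125, 158, 174, 136, 117, 107, 93, 
[... 249 characters left out ...]
 145, 146, 147, 148, 150, 140, 136, 136, 145, 138, 133, 124, 114, 83, 69]
202 [152, 152, 151, 150, 149, 149, 149, 153, 146, 131, 121, 107, 95, 100, 89, 81, 64, 62, 69, 69]
203 [137, 119, 120, 141, 152, 137, 118, 116, 105, 84, 75, 58, 53, 55, 55, 60, 66, 68, 70, 70]
204 [93, 63, 64, 100, 149, 113, 62, 55, 57, 56, 54, 50, 55, 61, 63, 67, 70, 70, 71, 70]
205 [55, 50, 50, 56, 130, 101, 56, 55, 55, 62, 77, 80, 80, 64, 65, 69, 71, 70, 71, 71]
206 [53, 55, 53, 46, 116, 124, 102, 95, 108, 116, 121, 126, 118, 81, 66, 71, 71, 71, 69, 71]
207 [54, 52, 49, 59, 123, 139, 130, 128, 136, 139, 139, 135, 111, 79, 69, 69, 71, 71, 71, 70]
pred top tip [[451.75950466 204.7137602 ]] [[458.44274613 203.51606131]]
```

>>> {"op": "arm_command", "data": {"steps": "1 0.012 0.04 0 0 0 0; 1 0.024 0.08 0 0 0 0; 1 0.036 0.12 0 0 0 0; 1 0.05 0.16 0 0 0 0; 1 0.062 0.2 0 0 -0.001 0; 1 0.072 0.23 0 0 -0.002 0; 1 0.0774 0.2479 0 0 -0.002 0; 1 0.0774 0.2479 0 0 -0.002 0"}}

```text
clock: 17.38
eef_pos: [0.5047, -0.0001, 0.2994]
tcp_rot: [-0.001, 0.224, 0.975, 0.0]
contact_force: [0.1, -0.1, -0.9]
gripper_width: 0.198
```

Run:
```python
from h import *
goal([.505,-.001,.2494],154)
```

```text
clock 17.38 pos [ 5.047e-01 -1.000e-04  2.994e-01] goal [-0.0007 -0.0007  0.05   -0.0003 -0.0018  0.0022]
```

>>> {"op": "arm_command", "data": {"steps": "1 -0.0007 -0.0007 0.015 0 -0.002 0.002; 1 -0.0007 -0.0007 0.03 0 -0.002 0.002; 1 -0.0007 -0.0007 0.043 0 -0.002 0.002; 1 -0.0007 -0.0007 0.05 0 -0.002 0.002; 1 -0.0007 -0.0007 0.05 0 -0.002 0.002; 1 -0.0007 -0.0007 0.05 0 -0.002 0.002"}}

```text
clock: 18.12
eef_pos: [0.5052, -0.0011, 0.2498]
tcp_rot: [0.0, 0.225, 0.974, -0.0]
contact_force: [-0.2, -0.6, -1.0]
gripper_width: 0.196
```

Run:
```python
from h import *
import pickle
fs=[]
for i in range(4):
    c=camera("side"); fs.append(c["pixels"].astype(float))
s=state();print(s["clock"],s["eef_pos"],s["tcp_rot"])
print("pred tip/mark",proj(c,[*s["eef_pos"][:2],s["eef_pos"][2]-.1314]),proj(c,[*s["eef_pos"][:2],s["eef_pos"][2]-.0814]))
m=np.mean(fs,0);print("noise",np.std(fs,0).mean());c["pixels"]=m.astype(np.uint8);pickle.dump(c,open("hov.pkl","wb"))
cv2.imwrite("pics/s12.png",cv2.resize(c["pixels"][170:235,300:360],None,fx=9,fy=9,interpolation=2))
```

```text
18.325 [ 0.50507851 -0.00099179  0.24968252] [ 3.36559173e-04  2.24814203e-01  9.74401579e-01 -1.53818628e-04]
pred tip/mark [[329.95201823 207.79100802]] [[330.0449572 189.685021 ]]
noise 0.5264027194471363
```

View pics/s12.png

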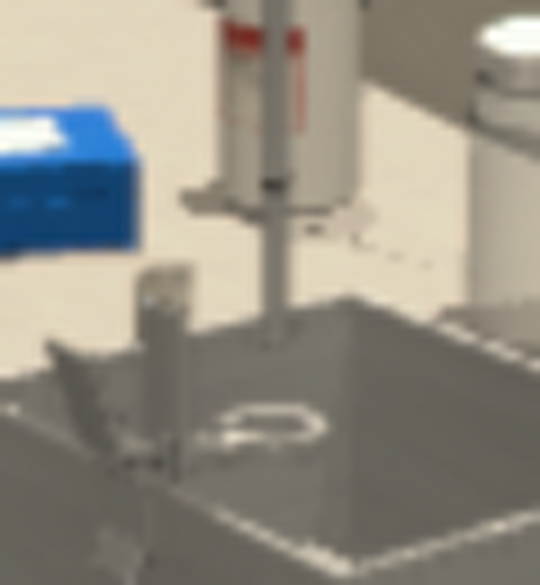

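Run:
```python
from fit import *
c=pickle.load(open("hov.pkl","rb"))
for d in (-.004,-.002,0,.002,.004):
    print(d,proj(c,[.505+d*.461,-.001+d*.887,.094]).round(2))
g=c["pixels"].astype(float).mean(2)
print("cols 322..340");
for r in range(210,224): print(r,g[r,322:340].astype(int).tolist())
print("mark");
for r in range(184,212): print(r,g[r,326:336].astype(int).tolist())
# ellipse template fit of ring top annulus: brightness inside annulus minus bore/outside, scanning lateral and depth
def ringscore(q):
    t=np.linspace(0,2*np.pi,120,endpoint=False); s=0
    L=np.array([.887,-.461]);D=np.array([.461,.887]);o=np.array([.505,-.001])+q[0]*L+q[1]*D
    def val(r):
        P=np.c_[o[0]+r*np.cos(t),o[1]+r*np.sin(t),0*t+.094]; uv=proj(c,P)
        # skip the arm side
        uv=uv[np.cos(t-np.pi-.177)<.7]
        return map_coordinates(g,[uv[:,1],uv[:,0]],order=1).mean()
    return -(val(.0135)-.5*val(.0075)-.5*val(.0195))
best=min(((ringscore((a,b)),a,b) for a in np.arange(-.006,.0061,.0005) for b in np.arange(-.015,.0151,.0005)))
print(best)
```

```text
-0.004 [[329.88 216.92]]
-0.002 [[329.88 216.65]]
0 [[329.88 216.39]]
0.002 [[329.88 216.13]]
0.004 [[329.88 215.87]]
cols 322..340
210 [108, 110, 111, 110, 111, 111, 112, 113, 112, 111, 112, 111, 111, 112, 112, 111, 105, 101]
211 [110, 111, 110, 111, 112, 111, 111, 110, 110, 110, 111, 111, 111, 112, 112, 110, 105, 101]
212 [109, 110, 109, 108, 108, 109, 109, 110, 111, 111, 111, 111, 111, 111, 111, 110, 104, 101]
213 [107, 107, 108, 109, 108, 109, 110, 110, 110, 110, 111, 111, 111, 111, 111, 110, 105, 101]
214 [107, 108, 108, 111, 114, 117, 119, 120, 120, 120, 120, 120, 114, 112, 111, 107, 104, 101]
215 [107, 108, 113, 127, 146, 156, 167, 169, 169, 168, 167, 167, 140, 122, 111, 106, 104, 99]
216 [108, 115, 139, 170, 154, 121, 123, 124, 123, 123, 124, 146, 177, 171, 121, 105, 103, 99]
217 [114, 114, 124, 145, 134, 123, 121, 118, 116, 114, 112, 124, 162, 187, 135, 108, 103, 99]
218 [144, 134, 153, 203, 203, 182, 169, 148, 139, 137, 143, 156, 157, 136, 113, 107, 105, 99]
219 [133, 134, 141, 160, 137, 122, 122, 126, 135, 122, 117, 118, 118, 109, 106, 106, 104, 99]
220 [111, 109, 109, 113
[... 1295 characters left out ...]
0, 208, 196, 136, 117, 131, 179, 207, 209, 209]
202 [210, 209, 196, 136, 117, 131, 179, 207, 208, 206]
203 [209, 209, 197, 136, 117, 130, 177, 201, 187, 171]
204 [207, 205, 192, 133, 115, 116, 127, 127, 124, 119]
205 [184, 164, 141, 112, 113, 109, 104, 107, 112, 112]
206 [120, 114, 112, 107, 113, 109, 101, 106, 112, 113]
207 [108, 105, 108, 107, 114, 110, 104, 111, 113, 114]
208 [109, 106, 107, 100, 108, 107, 112, 113, 113, 114]
209 [111, 110, 111, 110, 111, 112, 113, 114, 113, 113]
210 [111, 111, 112, 113, 112, 111, 112, 111, 111, 112]
211 [112, 111, 111, 110, 110, 110, 111, 111, 111, 112]
(np.float64(-35.32187111410571), np.float64(5.204170427930421e-18), np.float64(-0.001999999999999988))
```

Run:
```python
from fit import *
c=pickle.load(open("hov.pkl","rb"))
print("mark in stand pred",proj(c,[.466,-.258,.06]), "tip",proj(c,[.466,-.258,.01]))
s1=cv2.imread("pics/s1.png").astype(float).mean(2)
for r in range(268,280): print(r,s1[r,364:376].astype(int).tolist())
t=cv2.imread("pics/t9f.png").astype(float).mean(2)
print("top ring cols 338..360")
for r in range(180,202): print(r,t[r,338:362].astype(int).tolist())
```

```text
mark in stand pred [[369.40034184 272.27248656]] tip [[368.54457914 292.9676828 ]]
268 [83, 84, 87, 87, 88, 103, 109, 102, 86, 89, 92, 91]
269 [83, 84, 87, 86, 89, 102, 110, 102, 84, 90, 91, 91]
270 [83, 83, 87, 87, 87, 102, 109, 102, 84, 90, 91, 90]
271 [84, 85, 88, 87, 85, 103, 110, 102, 84, 90, 91, 90]
272 [84, 84, 88, 84, 76, 99, 107, 99, 84, 91, 91, 89]
273 [84, 85, 87, 81, 53, 64, 82, 72, 74, 91, 91, 90]
274 [85, 88, 89, 86, 66, 54, 54, 58, 72, 91, 90, 90]
275 [85, 89, 89, 89, 89, 101, 103, 96, 83, 92, 90, 90]
276 [86, 89, 89, 89, 92, 106, 108, 101, 90, 93, 90, 90]
277 [85, 87, 89, 89, 91, 105, 109, 101, 91, 92, 90, 90]
278 [85, 89, 89, 88, 91, 106, 109, 100, 90, 92, 90, 90]
279 [89, 89, 89, 88, 92, 107, 109, 98, 84, 91, 90, 90]
top ring cols 338..360
180 [181, 182, 182, 181, 181, 181, 181, 181, 181, 181, 180, 181, 180, 180, 180, 179, 180, 179, 180, 180, 179, 179, 178, 178]
181 [182, 181, 181, 181, 181, 181, 181, 181, 180, 179, 180, 179, 180, 179, 178, 179, 179, 178, 179, 178, 178, 180, 179, 179]
182 [180, 180, 181, 180, 180, 180, 179, 178, 179, 179, 179, 178, 178, 179, 179, 17
[... 1717 characters left out ...]
 131, 167, 183, 179, 182, 150, 170, 183, 180, 179, 180, 181, 175, 172, 178]
197 [179, 181, 187, 138, 101, 166, 185, 183, 184, 158, 173, 184, 183, 185, 141, 165, 182, 180, 180, 181, 181, 175, 171, 177]
198 [180, 182, 186, 136, 142, 178, 184, 180, 181, 182, 178, 180, 182, 184, 144, 165, 182, 180, 180, 180, 177, 172, 170, 177]
199 [181, 180, 186, 137, 137, 177, 183, 181, 179, 181, 164, 173, 182, 182, 164, 169, 176, 175, 175, 176, 172, 171, 174, 179]
200 [180, 181, 187, 137, 102, 167, 185, 182, 181, 182, 153, 170, 182, 180, 177, 172, 172, 172, 171, 173, 171, 175, 179, 180]
201 [179, 181, 185, 136, 102, 137, 177, 186, 186, 189, 135, 165, 184, 182, 182, 181, 177, 175, 174, 174, 172, 179, 180, 179]
```

Run:
```python
from h import *
goal([.506,.0008,.2497],154)
goal([.506,.0008,.1754],154)
```

```text
clock 18.32 pos [ 0.5051 -0.001   0.2497] goal [-0.      0.002  -0.     -0.0001  0.0007  0.0003]
clock 18.32 pos [ 0.5051 -0.001   0.2497] goal [ 0.      0.002   0.0743 -0.0001  0.0007  0.0003]
```

>>> {"op": "arm_command", "data": {"steps": "1 0 0.002 0 0 0.0007 0; 1 0 0.002 0.005 0 0.0007 0; 1 0 0.002 0.012 0 0.0007 0; 1 0 0.002 0.02 0 0.0007 0; 1 0 0.002 0.028 0 0.0007 0; 1 0 0.002 0.036 0 0.0007 0; 1 0 0.002 0.044 0 0.0007 0; 1 0 0.002 0.045 0 0.0007 0"}}

```text
clock: 19.32
eef_pos: [0.5057, 0.0008, 0.204]
tcp_rot: [-0.001, 0.225, 0.974, -0.0]
contact_force: [-1.0, 0.0, 0.1]
gripper_width: 0.199
```

Run:
```python
from h import *
import pickle
c=camera("side");s=state();print(s["contact_force"],s["wrist_torque"])
goal([.506,.0008,.1754],154)
pickle.dump(c,open("in1.pkl","wb"))
cv2.imwrite("pics/s13.png",cv2.resize(c["pixels"][185:235,305:355],None,fx=12,fy=12,interpolation=2))
```

```text
[ 0.56275971  0.2085475  -0.22103067] [ 0.01823933 -0.03183617 -0.00678283]
clock 19.38 pos [0.5059 0.0008 0.2044] goal [-0.0001  0.0001  0.029  -0.0003 -0.0004  0.0003]
```

View pics/s13.png

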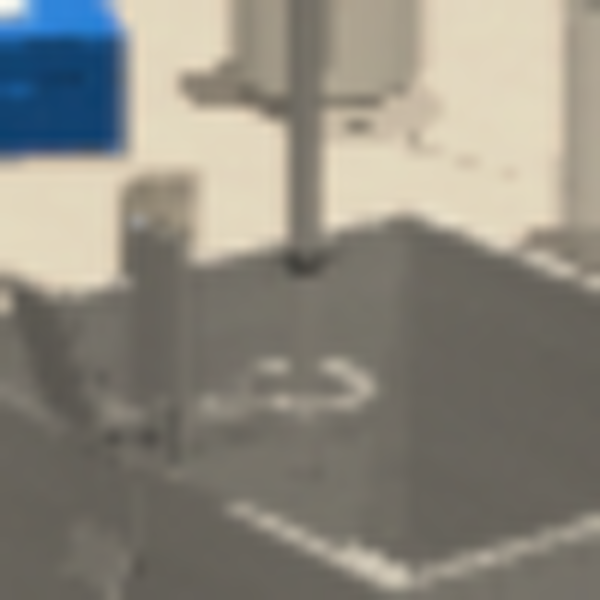

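>>> {"op": "arm_command", "data": {"steps": "1 0 0 0.006 0 0 0; 1 0 0 0.012 0 0 0; 1 0 0 0.018 0 0 0; 1 0 0 0.024 0 0 0; 1 0 0 0.028 0 0 0; 1 0 0 0.029 0 0 0; 1 0 0 0.029 0 0 0"}}

```text
clock: 20.25
eef_pos: [0.506, 0.0007, 0.1755]
tcp_rot: [-0.0, 0.225, 0.974, -0.0]
contact_force: [0.2, 0.2, -0.7]
gripper_width: 0.192
```

Run:
```python
from h import *
import pickle
fs=[];ps=[]
for i in range(4):
    c=camera("side"); fs.append(c["pixels"].astype(float));ps.append(state()["eef_pos"])
s=state();print(s["contact_force"],s["wrist_torque"],np.mean(ps,0),np.std(ps,0))
goal([.506,.0008,.1754],154)
c["pixels"]=np.mean(fs,0).astype(np.uint8);pickle.dump(c,open("in2.pkl","wb"))
t=camera("top");cv2.imwrite("pics/t14.png",cv2.resize(t["pixels"][120:230,290:410],None,fx=5,fy=5,interpolation=2))
cv2.imwrite("pics/s14.png",cv2.resize(c["pixels"][190:240,305:355],None,fx=12,fy=12,interpolation=2))
p=s["eef_pos"]
print(proj(c,[p[0],p[1],p[2]-.0814]))
g=c["pixels"].astype(float).mean(2)
for r in range(208,224): print(r,g[r,322:340].astype(int).tolist())
```

```text
[ 0.49020354  0.44518587 -1.2811677 ] [-0.00968298  0.02934319  0.01033227] [0.50597844 0.00076398 0.17552906] [1.41001296e-05 1.42353096e-05 1.59061274e-05]
clock 20.45 pos [0.506  0.0008 0.1755] goal [-0.      0.      0.0001 -0.0002 -0.0001  0.0002]
[[329.89638634 216.08292255]]
208 [108, 109, 110, 110, 109, 107, 109, 105, 111, 109, 112, 113, 113, 114, 115, 114, 109, 104]
209 [109, 110, 110, 111, 111, 111, 109, 105, 111, 108, 113, 113, 114, 113, 114, 112, 107, 103]
210 [109, 110, 111, 112, 112, 112, 110, 106, 111, 108, 112, 112, 112, 112, 112, 111, 105, 101]
211 [110, 111, 111, 112, 111, 111, 109, 105, 113, 111, 111, 111, 112, 112, 112, 111, 105, 101]
212 [109, 110, 110, 109, 109, 109, 108, 105, 112, 112, 112, 111, 111, 112, 112, 110, 105, 101]
213 [107, 107, 109, 109, 109, 109, 108, 105, 112, 111, 111, 111, 112, 112, 112, 110, 105, 101]
214 [108, 108, 109, 109, 109, 110, 109, 106, 113, 113, 117, 117, 114, 112, 111, 107, 105, 101]
215 [107, 108, 109, 110, 112, 115, 114, 105, 111, 120, 149, 151, 132, 119, 112, 106, 104, 100]
216 [108, 110, 115, 119, 110, 100, 89, 79, 88, 86, 109, 134, 158, 154, 118, 106, 104, 99]
217 [115, 113, 116, 123, 107, 103, 96, 66, 73, 86, 108, 119, 146, 166, 127, 107, 105, 99]
218 [144, 132, 130, 130, 127, 119, 104, 109, 135, 136, 143, 156, 155, 128, 111, 107, 105, 100]
219 [133, 133, 129, 121, 111, 108, 110, 119, 134, 122, 118, 118, 118, 109, 106, 106, 104, 99]
220 [112, 109, 107, 106, 106, 106, 110, 113, 116, 114, 110, 107, 107, 106, 106, 107, 105, 99]
221 [107, 104, 99, 101, 105, 109, 109, 109, 112, 111, 109, 106, 108, 110, 107, 107, 105, 99]
222 [108, 109, 110, 110, 112, 112, 111, 108, 113, 112, 113, 112, 113, 111, 107, 105, 104, 98]
223 [111, 112, 113, 112, 113, 113, 112, 109, 113, 112, 112, 113, 112, 111, 106, 104, 103, 98]
```

View pics/s14.png

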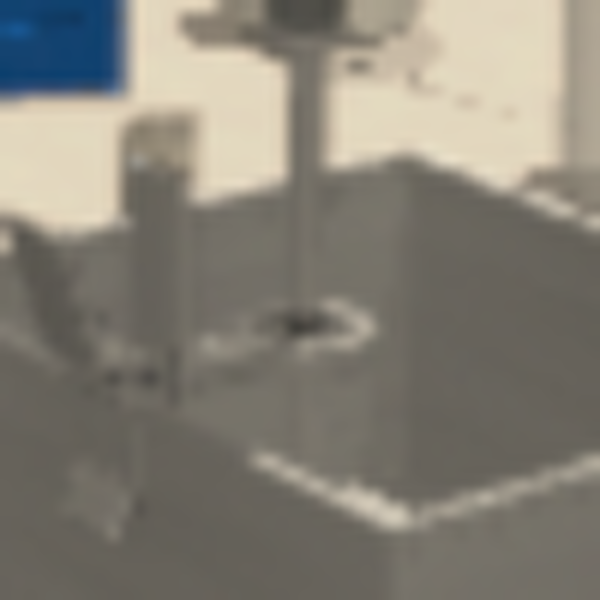

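View pics/t14.png

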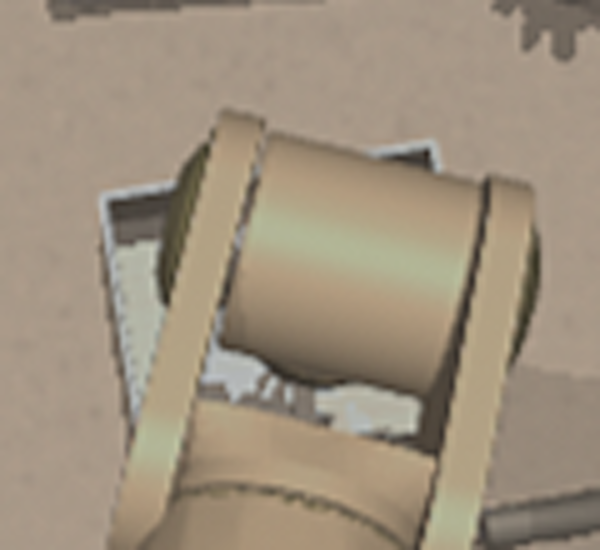

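Run:
```python
from h import *
goal([.5046,-.0021,.1752],154)
```

```text
clock 20.5 pos [0.5059 0.0008 0.1755] goal [-0.     -0.0032  0.0003 -0.0002 -0.0002  0.0003]
```

>>> {"op": "arm_command", "data": {"steps": "1 0 -0.001 0.0002 0 0 0; 1 0 -0.002 0.0003 0 0 0; 1 0 -0.0032 0.0003 0 0 0; 1 0 -0.0032 0.0003 0 0 0; 1 0 -0.0032 0.0003 0 0 0"}}

```text
clock: 21.12
eef_pos: [0.5045, -0.0021, 0.1752]
tcp_rot: [-0.0, 0.225, 0.974, -0.0]
contact_force: [-0.2, -0.9, -0.7]
gripper_width: 0.197
```

Run:
```python
from h import *
import pickle
fs=[]
for i in range(2):
    c=camera("side"); fs.append(c["pixels"].astype(float))
s=state();print(s["contact_force"],s["wrist_torque"],s["eef_pos"],s["tcp_rot"],s["dq"].round(4),s["clock"])
c["pixels"]=np.mean(fs,0).astype(np.uint8)
cv2.imwrite("pics/s15.png",cv2.resize(c["pixels"][190:240,305:355],None,fx=12,fy=12,interpolation=2))
cv2.imwrite("pics/s15f.png",c["pixels"])
g=c["pixels"].astype(float).mean(2)
for r in range(213,221): print(r,g[r,322:340].astype(int).tolist())
```

```text
[-0.26262627  0.30844611 -1.3259696 ] [-0.00655041 -0.04249335 -0.00639564] [ 0.50455701 -0.00211244  0.17520638] [-9.81110506e-05  2.24821851e-01  9.74399876e-01 -8.19486961e-05] [ 0.0006 -0.0006  0.001  -0.0005 -0.0002 -0.0006] 21.225
213 [107, 107, 108, 109, 109, 109, 108, 106, 113, 112, 111, 112, 112, 112, 112, 110, 105, 100]
214 [107, 109, 109, 109, 110, 111, 112, 106, 113, 114, 120, 120, 115, 112, 112, 107, 105, 101]
215 [108, 108, 109, 110, 113, 122, 134, 110, 114, 127, 162, 162, 137, 120, 112, 106, 105, 100]
216 [108, 110, 114, 119, 111, 106, 110, 102, 108, 110, 121, 137, 159, 155, 118, 106, 104, 99]
217 [115, 113, 116, 123, 108, 104, 99, 66, 67, 77, 98, 117, 146, 166, 127, 107, 104, 99]
218 [144, 132, 130, 131, 126, 119, 100, 85, 95, 121, 142, 157, 155, 129, 112, 108, 105, 99]
219 [133, 133, 130, 121, 111, 108, 109, 117, 129, 120, 117, 119, 118, 109, 107, 106, 104, 98]
220 [113, 109, 107, 105, 106, 107, 110, 113, 117, 114, 110, 107, 107, 107, 107, 108, 105, 99]
```

View pics/s15.png

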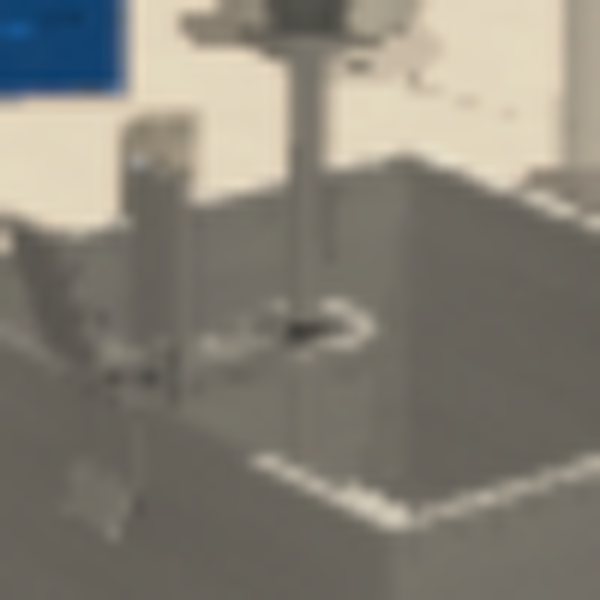

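View pics/s15f.png

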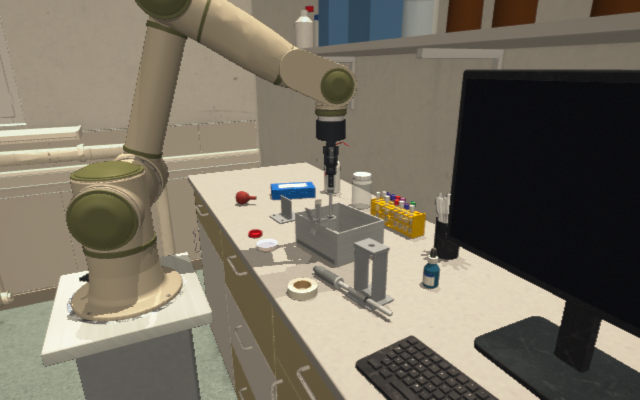

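>>> {"op": "arm_command", "data": {"steps": "1 0 0.0007 -0.0002 0 0 0; 1 0 0.0007 -0.0002 0 0 0; 1 0 0.0007 -0.0002 0 0 0; 1 0 0.0007 -0.0002 0 0 0"}}

```text
clock: 21.72
eef_pos: [0.5048, -0.0015, 0.1754]
tcp_rot: [-0.0, 0.225, 0.974, -0.0]
contact_force: [-0.4, -0.4, -0.3]
gripper_width: 0.197
```

Run:
```python
from h import *
c=camera("side")
s=state();print(s["contact_force"],s["wrist_torque"],s["eef_pos"],s["dq"].round(4),s["gripper_width"],s["clock"])
g=c["pixels"].astype(float).mean(2)
for r in range(213,221): print(r,g[r,322:340].astype(int).tolist())
print(job_done())
```

```text
[-0.38976155  0.62333762 -0.68614076] [-0.01669014 -0.01743614  0.0255296 ] [ 0.50487576 -0.00145761  0.1753947 ] [-0.0001 -0.      0.0002  0.0004  0.0012  0.0001] 0.1983149387696777 21.775
213 [107, 108, 108, 109, 109, 109, 108, 107, 113, 112, 112, 112, 112, 112, 112, 109, 105, 101]
214 [108, 109, 109, 109, 111, 111, 110, 106, 113, 114, 120, 119, 115, 112, 112, 107, 106, 102]
215 [108, 108, 109, 110, 113, 116, 117, 107, 115, 127, 162, 162, 138, 120, 112, 106, 105, 100]
216 [109, 111, 115, 119, 110, 105, 107, 101, 109, 110, 121, 137, 159, 155, 118, 107, 104, 100]
217 [115, 114, 116, 123, 107, 104, 98, 62, 65, 76, 99, 117, 146, 167, 127, 108, 105, 99]
218 [145, 132, 131, 130, 127, 119, 103, 96, 102, 134, 142, 157, 155, 130, 112, 107, 105, 100]
219 [133, 133, 130, 122, 112, 109, 110, 118, 129, 122, 118, 119, 119, 109, 106, 106, 104, 99]
220 [112, 109, 107, 106, 106, 107, 110, 113, 117, 115, 110, 107, 107, 106, 107, 107, 105, 99]
the job is handed in; nothing more can be done
None
```

The job is handed in at 21.8 s. The clip grips the middle of the tank's near wall with its ring inside. The probe hangs upright through the ring, held still with the band at the ring's top.

- **Clip:** the seat touched down within 1 mm of the expected height, with about 18 N down before I let go. Afterwards both cameras showed it on the middle of the wall.
- **Probe:** I took the one hanging in the stand. While lowering and holding it, the wrist force stayed near 1 N and the torque near 0.04 N m, which is the sensor's usual noise. I saw no sign of it touching the ring or tank.
- **Height:** the band's image rows and the tool height agree with the ring's top to about 1 mm.
- **Centring:** sideways in the side view, stem and ring agree to about 0.5 mm. Front to back is less certain. The arm hid the ring from the top camera, and my estimates of the ring's position along that line disagreed by about ±2 mm. I settled between them, against about 7 mm of clearance.
- **Other things:** the larger look-alike probe, which stood loose at the start, fell over during my first moves and now lies across the foot of the probe stand. The arm was not near it and I felt no contact, so I think it fell by itself. I left it there. I did not touch any of the named bystanders.

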